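# Put the pigment vials away in the colour drawer

## Robot

A 6-joint arm with a two-finger parallel gripper is mounted at the origin on the work surface. World frame = base frame: x ahead of the robot, y to its left, z up, the work surface at z = 0. Lengths are in m, angles in degrees, forces in N, time in s.
With the tool pointing down it reaches from about 0.275 to 0.875 m from the base axis. Payload 12.5 kg.
Tool frame: the origin (TCP) lies on the centre line of the jaws, within the pads' length; the fingertips stand 22 mm ahead of it and the grasp point (between the pads) lies 3 mm ahead of it (tip_extent is the distance from the TCP to the fingertips, in m); z points along the fingers, y is the line along which they close (so a half turn about z gives the same grasp; the last joint's range is limited). The gripper opens to 85 mm and grips with 20 to 120 N. Pads are 22 mm wide; open, the fingers measure 114 mm over their backs; the gripper's body (76 mm by 85 mm) begins 54 mm behind the grasp point. The pads swing forward as they close: fully open they stand 13 mm farther back than shut.
Start: joints at [-68.216, 20.094, 94.641, -0, 65.266, -4.847], TCP at [0.247, -0.492, 0.253] pointing down, gripper open.
Joint ranges: [-157.81, 157.81], [-45, 120.19], [0.68, 151.7], [-89.99, 269.99], [4.06, 180], [-164.3, 164.3]. Speed limits (degrees/s): [127.2, 127.2, 159.86, 180, 180, 180].

## Interface

Orientations are given as [roll, pitch, yaw] about the fixed x, y, z axes, in that order (R = Rz(yaw) Ry(pitch) Rx(roll)).
In Python, from station import * gives the robot as it stands.
- The arm moves only by the tool send_rows, never from a script. Its argument "motion" is a list of rows, each a list of 3 entries, a list of its own where there are three numbers: the turn, a rotation vector about the world's x, y, z in degrees, then the shift along the world's x, y, z in cm, then the opening, from 0 (shut) to 1 (fully open). In form: [[[wx, wy, wz], [x, y, z], claw], ...]. A call has 1 to 20 rows; each row shifts and turns the commanded pose from where the row before left it; what a row does not reach is not made up. A row lasts 1/12 s, in which the tool goes at most 41.7 mm and 7.16 degrees, less where a joint would pass 70% of its speed; a pose out of reach is approached as far as the arm can. A call is refused whole if a number of a shift passes 4.17 or a number of a turn 7.16, either way. A call with a gripper value outside its range is refused whole. The fingers move at their own pace and stop on an object; the grip force is fixed at half the most. Time passes only in rows, so rows that do not move let the fingers close. It gives the time, the measured TCP pose, the force, the opening and the grip force at its end, in the units of the state.
- get_obs(): the state, without advancing time (a new reading comes with each control period).
- capture(name): name is "scene" or "top" or "wrist"; returns the picture (384x512x3 uint8, red, green, blue); there is no depth.
- get_calibration(name): a dict with "K" (3x3 intrinsics, pixels), "xyz" and "attitude" of the camera in the world. Camera axes: x right, y up, looking along -z (the intrinsics and any distortion apply to the point x, -y, -z); pixel columns grow to the right and rows downward; lengths in m; the calibration is good to about 2 mm. A picture is of the moment at which its call begins: read the wrist's pose just before it. get_calibration takes no time and is no camera call; for the wrist camera it gives the pose at the moment of the call.
- sign_off(): hands the job in; it is judged then, once.
The state is a dict: "clock": time; "qpos": joint angles; "dq": joint speeds; "joint_efforts": joint torques, N m; "tool_pos": TCP position; "tool_rot": TCP orientation; "ft_force": force on the tool from outside, world axes, zero at the start; "wrist_torque": the same for the moment, N m; "width": opening from 0.0 (shut) to 1.0 (fully open); "finger_force": force on a finger pad.
Only numpy, scipy, OpenCV 4.12 (cv2) and the standard library are available. Lean on these libraries where they do the work, as an engineer would, in place of code of your own. Each camera call takes 0.05 s, during which the arm holds its last target. There are 200 camera calls.

## Task

Swing the rack's clamp bar wide open, move every vial from the rack into the open drawer's tray, slim vials into narrow holes and stout vials into wide ones, each standing fully down in its hole, and only then slide the drawer fully shut. Swing the clamp bar back shut over the empty rack, and leave the jar and the cup where they are.

Things in the scene. Friction and masses are not known exactly. Their poses are not given: they have to be found in the camera images.
- rack: heavy loose wooden block (1.6 kg), 75 x 280 x 30 mm, origin centre of underside. Blind holes 25 mm deep in a row at x = 0, y = -98 (slim), -56 (stout), -14 (slim), 28 (stout), 70 mm (slim); vials stand in some, tops 73 mm above the bench. Steel pivot post of the clamp bar, 20 mm across, at y = 115 mm
- clamp (a joint): angle of the metal clamp bar (18 wide, 8 thick, 232 mm long, underside 77 mm above the bench) that swings level about the rack's pivot post. 0 = shut, lying over the row of caps; grows anticlockwise seen from above, towards the rack's +x side, to a stop at 1.6 = fully open, square to the row. Stays where left; takes half a newton at the knob
- clamp_knob (a point): top centre of the upright round black knob on the clamp bar: 16 mm in diameter, standing 30 mm above the bar (its top 114 mm above the bench), 130 mm from the pivot
- clamp_hinge (a point): a point on the clamp bar's upright pivot axis, level with the top of the bar, 84 mm above the bench
- cabinet: low fixed dark wooden cabinet, 200 deep (x) x 250 wide (y) x 117 mm high with the drawer shut, origin at the centre of its underside. Its drawer comes out of the front, along the cabinet's -x axis. The opening ends 105 mm above the bench, 12 mm above the caps of fully seated vials
- drawer (a joint): how far the drawer is out, in m: 0 = fully shut, up to 0.165 = fully out. It slides with a drag of about 4 N and stays where it is left. It is open at the start
- drawer_handle (a point): middle of the drawer's horizontal steel bar handle, 110 mm long, on the drawer front; this point is 35 mm in front of the front panel and 81 mm above the bench. The front panel is 250 mm wide, 15 mm thick and reaches 113 mm above the bench
- narrow1 (a point): centre of the mouth of a narrow round hole (24 mm across, 22 mm deep, for a slim vial) in the wooden tray of the drawer; mouth 46 mm above the bench. Three in a row across the drawer, 60 mm apart, centres 38 mm behind the front panel; this is number 1 counted along the cabinet's +y. Axes as the cabinet's
- narrow2 (a point): centre of the mouth of a narrow round hole (24 mm across, 22 mm deep, for a slim vial) in the wooden tray of the drawer; mouth 46 mm above the bench. Three in a row across the drawer, 60 mm apart, centres 38 mm behind the front panel; this is number 2 counted along the cabinet's +y. Axes as the cabinet's
- narrow3 (a point): centre of the mouth of a narrow round hole (24 mm across, 22 mm deep, for a slim vial) in the wooden tray of the drawer; mouth 46 mm above the bench. Three in a row across the drawer, 60 mm apart, centres 38 mm behind the front panel; this is number 3 counted along the cabinet's +y. Axes as the cabinet's
- wide1 (a point): centre of the mouth of a wide round hole (34 mm across, 22 mm deep, for a stout vial) in the wooden tray of the drawer; mouth 46 mm above the bench. The two wide holes are 90 mm apart, 75 mm behind the row of narrow ones; this is number 1 along the cabinet's +y. Axes as the cabinet's
- wide2 (a point): centre of the mouth of a wide round hole (34 mm across, 22 mm deep, for a stout vial) in the wooden tray of the drawer; mouth 46 mm above the bench. The two wide holes are 90 mm apart, 75 mm behind the row of narrow ones; this is number 2 along the cabinet's +y. Axes as the cabinet's
- slim1: slim round pigment vial, 20 mm in diameter and 68 mm tall, cream body with a black cap of the same width, 35 g; origin at the centre of its bottom, z up through the cap. None if it is absent from this start
- slim2: slim round pigment vial, 20 mm in diameter and 68 mm tall, cream body with a black cap of the same width, 35 g; origin at the centre of its bottom, z up through the cap. None if it is absent from this start
- slim3: slim round pigment vial, 20 mm in diameter and 68 mm tall, cream body with a black cap of the same width, 35 g; origin at the centre of its bottom, z up through the cap. None if it is absent from this start
- stout1: stout round pigment vial, 30 mm in diameter and 68 mm tall, cream body with a black cap of the same width, 70 g; origin at the centre of its bottom, z up through the cap. None if it is absent from this start
- stout2: stout round pigment vial, 30 mm in diameter and 68 mm tall, cream body with a black cap of the same width, 70 g; origin at the centre of its bottom, z up through the cap. None if it is absent from this start
- jar: white lidded jar, 60 mm across and 64 mm tall, bystander; origin at the centre of its bottom
- cup: white handleless cup, 68 mm across and 58 mm tall, bystander; origin at the centre of its bottom
Not all that is in view belongs to the job. What is shaped like the stout2 but orange or pink is not meant.

How it is judged:
By the outcome, as a careful person would: the job done as asked, in the order asked, and still so for the second after the job is handed in, with the robot touching nothing.
Of slim1, slim2, slim3, stout1, stout2 only 3 to 5 are there at a start; the rules pass over those that are not, and their reading is None.
At some moment in a run one of rack may be knocked a few centimetres aside while the robot is not near it.
Once in a run the grip may slacken for a moment while it holds something.
It also fails if it takes over 210 s, if anything falls off the work surface, if the arm or the gripper's body presses on something with over 40 N, if the wrist force passes 120 N, or if a joint passes its speed limit or range.

## Working session

There is one attempt and no reset: what is moved stays moved. The work goes in short steps, Python scripts to look and compute and a tool call to move; the robot and the scene stay as the last step left them, time stands still between calls to the robot, and variables do not carry over. Pictures are saved under pics/ and viewed, at most 15 in all, crops included, and the job is handed in when it is done.

Besides the shell and the picture viewer there is one more tool, called after "Call:" as name([rows], argument=value, ...), one row to a line, values as JSON. send_rows: Moves the arm, as the interface text tells. Its arguments: {"type":"object","properties":{"motion":{"type":"array","items":{"type":"array"}}},"required":["motion"]}

```bash
mkdir -p pics; ls
python3 - <<'E'
from station import *
import cv2,numpy as np
o=get_obs();print(o)
for n in("scene","top"):
    c=get_calibration(n);print(n,c)
    cv2.imwrite(f"pics/{n}0.png",capture(n)[:,:,::-1])
E
```

```text
pics
{'clock': 0.0, 'qpos': array([-6.82165597e+01,  2.01253525e+01,  9.46776277e+01,  1.24576327e-04,
        6.52686505e+01, -4.84698095e+00]), 'dq': array([ 0.05325477, -0.06248371,  0.07921612, -0.05790321,  0.06577611,
       -0.04536747]), 'joint_efforts': array([-7.99584286e-04, -5.06104767e+01, -2.91404736e+01, -9.35074968e-05,
        4.54887675e-03, -2.20493132e-05]), 'tool_pos': array([ 0.24643342, -0.4913397 ,  0.25274422]), 'tool_rot': array([-1.79928635e+02, -6.16511194e-03,  2.66303652e+01]), 'ft_force': array([ 1.18449891,  0.40995265, -0.79724324]), 'wrist_torque': array([ 0.02021199,  0.03588529, -0.02101822]), 'finger_force': 0.0, 'width': 1.003409203106485}
scene {'K': array([[366.80711733,   0.        , 263.93284508],
       [  0.        , 366.80711733, 193.47537895],
       [  0.        ,   0.        ,   1.        ]]), 'xyz': array([ 1.28903244, -0.27243718,  0.5730223 ]), 'attitude': array([58.74644229, -0.11143842, 69.2929336 ])}
top {'K': array([[433.78602491,   0.        , 257.35191362],
       [  0.        , 433.78602491, 191.60528739],
       [  0.        ,   0.        ,   1.        ]]), 'xyz': array([ 0.4347153 , -0.0077671 ,  1.34637751]), 'attitude': array([  5.44144374,   0.39568259, -88.26400773])}
```

View pics/scene0.png

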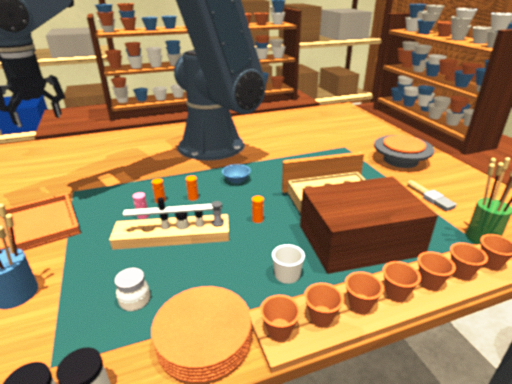

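View pics/top0.png

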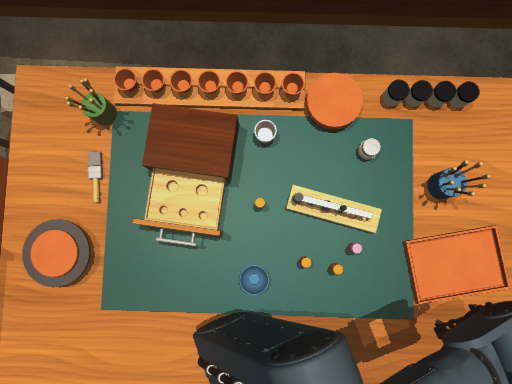

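The scene view shows the rack with the bar over it (110–230, 205–245), the jar (131,288), the cup (288,262) and the drawer open to the left of the cabinet. In the top view, the pivot is near (298,199), the knob near (343,208), and the rack runs from (290,190) to (380,228). The tray holes are at about (172,186), (202,190), (166,210), (182,213) and (200,216), and the handle at (177,240). The orange and pink vials are decoys.

```bash
cat > h.py <<'E'
from station import *
import numpy as np, cv2
from scipy.spatial.transform import Rotation as Rn
F=np.diag([1,-1,-1.])
def cam(n):
    c=get_calibration(n); return c["K"],np.array(c["xyz"]),Rn.from_euler("xyz",c["attitude"],degrees=True).as_matrix()
def ray(c,p):
    K,t,R=c; d=R@F@np.linalg.inv(K)@np.array([p[0],p[1],1.]); return t,d/np.linalg.norm(d)
def plane(c,p,z):
    t,d=ray(c,p); return t+d*(z-t[2])/d[2]
def proj(c,X):
    K,t,R=c; q=K@F@R.T@(np.array(X,float)-t); return q[:2]/q[2]
def tri(obs):
    A=np.zeros((3,3));b=np.zeros(3)
    for c,p in obs:
        t,d=ray(c,p);M=np.eye(3)-np.outer(d,d);A+=M;b+=M@t
    X=np.linalg.solve(A,b)
    return X,max(np.linalg.norm(proj(c,X)-p) for c,p in obs)
def snap(n,f=None):
    c=cam(n);im=capture(n)
    if f: np.savez(f"pics/{f}.npz",im=im,K=c[0],t=c[1],R=c[2]); cv2.imwrite(f"pics/{f}.png",im[:,:,::-1])
    return c,im
def load(f):
    d=np.load(f"pics/{f}.npz"); return (d["K"],d["t"],d["R"]),d["im"]
def ob():
    o=get_obs(); print("t",round(o["clock"],2),"tcp",np.round(o["tool_pos"],4),"rot",np.round(o["tool_rot"],1),"w",round(o["width"],3),"ff",np.round(o["finger_force"],1),"ft",np.round(o["ft_force"],1)); return o
E
python3 - <<'E'
from h import *
c=cam("top")
for n,p,z in [("pivot",(298,199),.09),("knob",(343,208),.114),("rackL",(290,190),.03),("rackR",(378,230),.03),("w?",(172,186),.046),("w?",(202,190),.046),("n",(166,210),.046),("n",(182,213),.046),("n",(200,216),.046),("handle",(177,240),.081),("jar",(369,149),.064),("cup",(265,132),.058),("cabL",(143,165),.117),("cabR",(231,178),.117),("or",(260,203),.07),("or2",(305,262),.07),("or3",(337,270),.07),("pk",(355,249),.07)]:
    print(n,np.round(plane(c,p,z),3))
w=cam("wrist");o=ob();print(w[1]-o["tool_pos"],Rn.from_matrix(w[2]).as_euler("xyz",degrees=True),w[0])
T=Rn.from_euler("xyz",o["tool_rot"],degrees=True).as_matrix();print(T.T@(w[1]-o["tool_pos"]),-T.T@w[2][:,2])
E
```

```text
pivot [ 0.536 -0.114  0.09 ]
knob [ 0.512 -0.24   0.114]
rackL [ 0.568 -0.094  0.03 ]
rackR [ 0.454 -0.362  0.03 ]
w? [0.568 0.263 0.046]
w? [0.558 0.172 0.046]
n [0.495 0.278 0.046]
n [0.487 0.229 0.046]
n [0.48  0.175 0.046]
handle [0.407 0.234 0.081]
jar [ 0.694 -0.325  0.064]
cup [ 0.739 -0.013  0.058]
cabL [0.618 0.335 0.117]
cabR [0.588 0.081 0.117]
or [ 0.522 -0.004  0.07 ]
or2 [ 0.355 -0.14   0.07 ]
or3 [ 0.334 -0.233  0.07 ]
pk [ 0.396 -0.285  0.07 ]
t 0.1 tcp [ 0.2464 -0.4914  0.2528] rot [-179.9   -0.    26.6] w 0.997 ff 0.0 ft [-0.3  1.   0.6]
[0.06054235 0.02998774 0.12057464] [-15.74688723   0.08602935 -63.35987783] [[313.41011237   0.         256.29016058]
 [  0.         313.41011237 191.39605207]
 [  0.           0.           1.        ]]
[ 0.06757159  0.00021147 -0.12056915] [-2.71470372e-01 -4.51670234e-04  9.62446691e-01]
```

Call:
send_rows([
  [[0,0,5.26],[2.5,2.3,0.2],1],
  [[0,0,5.26],[2.5,2.3,0.2],1],
  [[0,0,5.26],[2.5,2.3,0.2],1],
  [[0,0,5.26],[2.5,2.3,0.2],1],
  [[0,0,5.26],[2.5,2.3,0.2],1],
  [[0,0,5.26],[2.5,2.3,0.2],1],
  [[0,0,5.26],[2.5,2.3,0.2],1],
  [[0,0,5.26],[2.5,2.3,0.2],1],
  [[0,0,5.26],[2.5,2.3,0.2],1],
  [[0,0,5.26],[2.5,2.3,0.2],1],
  [[0,0,0],[0,0,0],1],
  [[0,0,0],[0,0,0],1],
  [[0,0,0],[0,0,0],1],
])

```text
clock: 1.18
tool_pos: [0.4962, -0.2617, 0.2729]
tool_rot: [-180.0, -0.0, 79.2]
ft_force: [-0.0, 0.2, -1.0]
width: 1.002
finger_force: 0.0
```

```bash
python3 -c "
from h import *
ob();snap('wrist','w1')"
```

```text
t 1.18 tcp [ 0.4962 -0.2617  0.2729] rot [-180.    -0.    79.2] w 1.002 ff 0.0 ft [-0.   0.2 -1. ]
```

Call:
send_rows([
  [[0,0,0],[0.4,2.5,0],1],
  [[0,0,0],[0.4,2.5,0],1],
  [[0,0,0],[0.4,2.5,0],1],
  [[0,0,0],[0,0,0],1],
  [[0,0,0],[0,0,0],1],
  [[0,0,0],[0,0,0],1],
])

```text
clock: 1.73
tool_pos: [0.5082, -0.1877, 0.2733]
tool_rot: [180.0, 0.0, 79.2]
ft_force: [0.1, -0.2, -0.2]
width: 0.998
finger_force: 0.0
```

```bash
python3 -c "
from h import *
ob();_,b=snap('wrist','w2');_,a=load('w1')
cv2.imwrite('pics/w12.png',np.hstack([a,b])[:,:,::-1][:, :]) if 0 else cv2.imwrite('pics/w12.png',cv2.resize(np.vstack([a,b])[:,:,::-1],(400,600)))"
```

```text
t 1.73 tcp [ 0.5082 -0.1877  0.2733] rot [180.    0.   79.2] w 0.998 ff 0.0 ft [ 0.1 -0.2 -0.2]
```

View pics/w2.png

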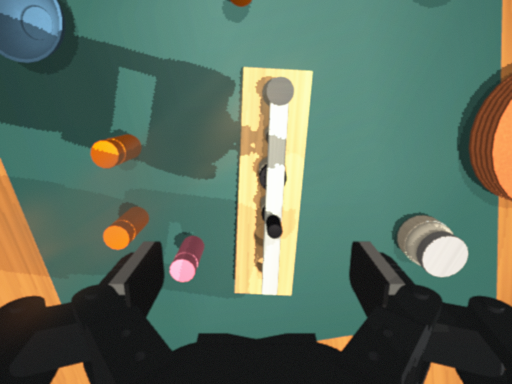

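w2 shows the rack (240–312, 67–295), the post (279,91), the knob top (≈275,230) and a cap at (272,176) showing partly from under the bar. I'll crop both views to get exact pixels.

Run:
```python
from h import *
out=[]
for f in("w1","w2"):
    c,im=load(f)
    p=proj(c,[.512,-.24,.114]);q=proj(c,[.536,-.114,.085]);print(f,p,q)
    out.append(cv2.resize(im[int(q[1])-40:int(q[1])+220,190:350] if q[1]>40 else im[0:260,190:350],None,fx=2.3,fy=2.3,interpolation=cv2.INTER_CUBIC))
    print(max(0,int(q[1])-40))
cv2.imwrite("pics/crop1.png",np.hstack(out)[:,:,::-1])
```

```text
w1 [270.25127961 153.70360582] [270.62474976   2.53867122]
0
w2 [271.39125768 231.0862885 ] [271.64538647  92.33436448]
52
```

View pics/crop1.png

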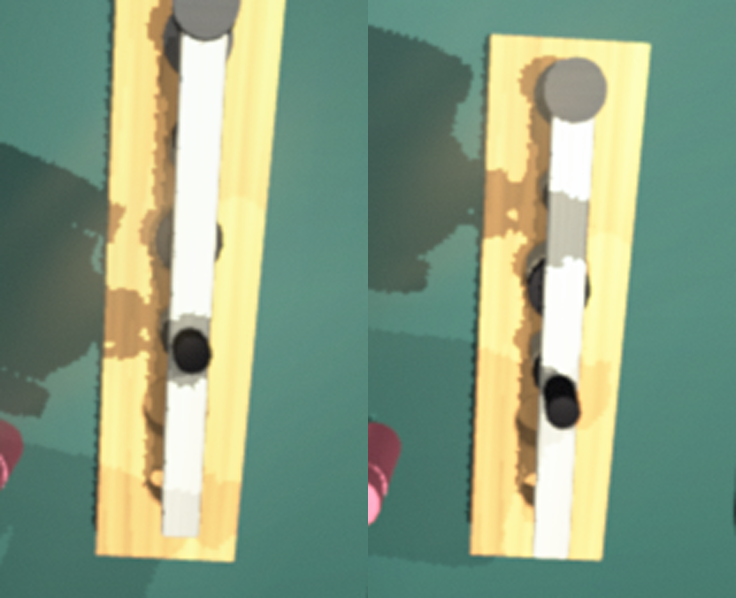

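The crops show three caps near the hinge end. The two far holes look empty. I'll triangulate the knob and the post.

Run:
```python
from h import *
c1,_=load("w1");c2,_=load("w2");ct=cam("top")
print("knob",tri([(c1,(273,152.6)),(c2,(275.3,231))]))
P=tri([(c1,(279.6,2.5)),(c2,(280,91.1))]);print("post",P)
f=lambda x,y:np.array([(x-368)/2.3+190,y/2.3+52])
cs=[plane(c2,f(*p),.03) for p in[(492,35),(650,43),(602,560),(472,555)]]
print(np.round(cs,4));cs=np.array(cs)
ya=(cs[0]+cs[1]-cs[2]-cs[3])/2;print(np.linalg.norm(ya),np.linalg.norm(cs[1]-cs[0]),"yaw",np.degrees(np.arctan2(-ya[0],ya[1])),"ctr",cs.mean(0))
u=ya/np.linalg.norm(ya);print("pivot from rack",cs.mean(0)+.115*u,"knob",cs.mean(0)-.015*u)
for z in(.08,.095,.114):print(z,plane(c2,(280,91.1),z),plane(c2,(275.3,231),z))
```

```text
knob (array([ 0.51513839, -0.23901988,  0.11749503]), np.float64(0.71773097700337))
post (array([ 0.54423521, -0.11429081,  0.08052629]), np.float64(0.010634120587330854))
[[ 0.5138 -0.0815  0.03  ]
 [ 0.5865 -0.099   0.03  ]
 [ 0.52   -0.3718  0.03  ]
 [ 0.4468 -0.3544  0.03  ]]
0.28085701995037765 0.07479282248413019 yaw -13.755350710087964 ctr [ 0.51678446 -0.22668717  0.03      ]
pivot from rack [ 0.54412877 -0.11498539  0.03      ] knob [ 0.51321781 -0.24125697  0.03      ]
0.08 [ 0.54428503 -0.11428131  0.08      ] [ 0.51517362 -0.25517074  0.08      ]
0.095 [ 0.54313011 -0.11459396  0.095     ] [ 0.5154099  -0.24875039  0.095     ]
0.114 [ 0.5416672  -0.11498998  0.114     ] [ 0.5157092  -0.24061795  0.114     ]
```

Call:
send_rows([
  [[0,0,-1.1],[0.34,-2.64,0],0.5],
  [[0,0,-1.1],[0.34,-2.64,0],0.5],
  [[0,0,0],[0,0,-3.6],0.5],
  [[0,0,0],[0,0,-3.6],0.5],
  [[0,0,0],[0,0,-3.4],0.5],
  [[0,0,0],[0,0,-2.5],0.5],
  [[0,0,0],[0,0,-2],0.5],
  [[0,0,0],[0,0,-1],0.5],
  [[0,0,0],[0,0,0],0.4],
  [[0,0,0],[0,0,0],0.25],
  [[0,0,0],[0,0,0],0.25],
  [[0,0,0],[0,0,0],0.25],
  [[0,0,0],[0,0,0],0.25],
  [[0,0,0],[0,0,0],0.25],
])

```text
clock: 2.95
tool_pos: [0.5156, -0.2396, 0.1131]
tool_rot: [179.9, 0.0, 77.0]
ft_force: [-0.6, -0.3, -0.7]
width: 0.253
finger_force: 0.0
```

Run:
```python
from h import *
o=ob();P=np.array([.544,-.1148]);p=o["tool_pos"][:2]
d=p-P;print("r",np.linalg.norm(d),np.degrees(np.arctan2(d[1],d[0])))
a0=np.arctan2(d[1],d[0]);N=17
A=a0+np.radians(np.linspace(0,93.5,N+1));X=P+.13*np.c_[np.cos(A),np.sin(A)]
print(np.round(np.diff(np.vstack([p,X[1:]]),axis=0)*100,2).tolist(),93.5/N)
```

```text
t 2.95 tcp [ 0.5156 -0.2396  0.1131] rot [179.9   0.   77. ] w 0.253 ff 0.0 ft [-0.6 -0.3 -0.7]
r 0.12796768663110633 -102.8025553951814
[[1.18, -0.42], [1.24, -0.1], [1.25, 0.02], [1.24, 0.14], [1.22, 0.26], [1.19, 0.37], [1.15, 0.49], [1.1, 0.59], [1.03, 0.7], [0.96, 0.79], [0.88, 0.88], [0.79, 0.96], [0.7, 1.03], [0.6, 1.1], [0.49, 1.15], [0.38, 1.19], [0.26, 1.22]] 5.5
```

Call:
send_rows([
  [[0,0,5.5],[1.18,-0.42,0],0.25],
  [[0,0,5.5],[1.24,-0.1,0],0.25],
  [[0,0,5.5],[1.25,0.02,0],0.25],
  [[0,0,5.5],[1.24,0.14,0],0.25],
  [[0,0,5.5],[1.22,0.26,0],0.25],
  [[0,0,5.5],[1.19,0.37,0],0.25],
  [[0,0,5.5],[1.15,0.49,0],0.25],
  [[0,0,5.5],[1.1,0.59,0],0.25],
  [[0,0,5.5],[1.03,0.7,0],0.25],
  [[0,0,5.5],[0.96,0.79,0],0.25],
  [[0,0,5.5],[0.88,0.88,0],0.25],
  [[0,0,5.5],[0.79,0.96,0],0.25],
  [[0,0,5.5],[0.7,1.03,0],0.25],
  [[0,0,5.5],[0.6,1.1,0],0.25],
  [[0,0,5.5],[0.49,1.15,0],0.25],
  [[0,0,2.75],[0.2,0.6,0],0.25],
  [[0,0,0],[0,0,0],0.25],
  [[0,0,0],[0,0,0],0.25],
])

```text
clock: 4.45
tool_pos: [0.6676, -0.1537, 0.1125]
tool_rot: [-180.0, 0.0, 162.2]
ft_force: [-0.3, -0.3, 0.1]
width: 0.247
finger_force: 0.0
```

Call:
send_rows([
  [[0,0,1],[0.06,0.25,0],0.25],
  [[0,0,0],[0,0,0],0.25],
  [[0,0,0],[0,0,0],0.25],
])

```text
clock: 4.7
tool_pos: [0.6681, -0.1517, 0.1124]
tool_rot: [-180.0, 0.0, 163.2]
ft_force: [0.1, -0.4, -0.8]
width: 0.25
finger_force: 0.0
```

Call:
send_rows([
  [[0,0,1.5],[0.09,0.33,0],0.25],
  [[0,0,1.5],[0.08,0.33,0],0.25],
  [[0,0,1.5],[0.07,0.33,0],0.25],
  [[0,0,0],[0,0,0],0.25],
  [[0,0,0],[0,0,0],0.25],
])

```text
clock: 5.12
tool_pos: [0.6706, -0.1411, 0.1122]
tool_rot: [180.0, -0.0, 167.8]
ft_force: [-0.0, 0.1, -0.5]
width: 0.248
finger_force: 0.0
```

Call:
send_rows([
  [[0,0,1.2],[0.05,0.3,0],0.25],
  [[0,0,0],[0,0,0],0.25],
  [[0,0,0],[0,0,0],0.25],
])

```text
clock: 5.37
tool_pos: [0.671, -0.1383, 0.1122]
tool_rot: [180.0, -0.0, 169.0]
ft_force: [-0.8, -0.8, 0.0]
width: 0.253
finger_force: 0.0
```

Call:
send_rows([
  [[0,0,0.8],[0.03,0.2,0],0.25],
  [[0,0,0],[0,0,0],0.25],
  [[0,0,0],[0,0,0],0.25],
])

```text
clock: 5.62
tool_pos: [0.671, -0.1367, 0.1122]
tool_rot: [-180.0, -0.0, 169.8]
ft_force: [-2.7, -3.6, 0.8]
width: 0.25
finger_force: 1.9
```

Call:
send_rows([
  [[0,0,0],[0,-0.2,0],0.25],
  [[0,0,0],[0,0,3.2],0.35],
  [[0,0,0],[0,0,3.8],0.6],
  [[0,0,-7.1],[-1.3,-0.6,3.8],0.6],
  [[0,0,-7.1],[-1.3,-0.6,3.8],0.6],
  [[0,0,-7.1],[-1.3,-0.6,1.2],0.6],
  [[0,0,-7.1],[-1.3,-0.6,0],0.6],
  [[0,0,-7.1],[-1.3,-0.6,0],0.6],
  [[0,0,-7.1],[-1.3,-0.6,0],0.6],
  [[0,0,-7.1],[-1.3,-0.6,0],0.6],
  [[0,0,-7.1],[-1.3,-0.6,0],0.6],
  [[0,0,-7.1],[-1.3,-0.6,0],0.6],
  [[0,0,-7.1],[-1.3,-0.6,0],0.6],
  [[0,0,-7.1],[-1.3,-0.6,0],0.6],
  [[0,0,-7.1],[-1.3,-0.6,0],0.6],
  [[0,0,-7.1],[-1.3,-0.6,0],0.6],
  [[0,0,0],[0,0,0],0.6],
  [[0,0,0],[0,0,0],0.6],
  [[0,0,0],[0,0,0],0.6],
])

```text
clock: 7.2
tool_pos: [0.503, -0.2162, 0.2705]
tool_rot: [180.0, -0.0, 77.7]
ft_force: [-0.0, -0.2, 0.3]
width: 0.603
finger_force: 0.0
```

```bash
python3 -c "
from h import *
ob();snap('wrist','w3')"
```

```text
t 7.2 tcp [ 0.503  -0.2162  0.2705] rot [180.   -0.   77.7] w 0.603 ff 0.0 ft [-0.  -0.2  0.3]
```

Call:
send_rows([
  [[0,0,0],[-0.8,-3.4,0],0.6],
  [[0,0,0],[-0.8,-3.4,0],0.6],
  [[0,0,0],[0,0,0],0.6],
  [[0,0,0],[0,0,0],0.6],
  [[0,0,0],[0,0,0],0.6],
])

```text
clock: 7.67
tool_pos: [0.4867, -0.2839, 0.27]
tool_rot: [-180.0, -0.0, 77.6]
ft_force: [-0.3, -0.1, -0.3]
width: 0.604
finger_force: 0.0
```

Run:
```python
from h import *
ob();snap('wrist','w4')
out=[]
for f in("w3","w4"):
    c,im=load(f); out.append(cv2.resize(im[0:330,170:370],(360,594),interpolation=cv2.INTER_CUBIC))
cv2.imwrite("pics/crop2.png",np.hstack(out)[:,:,::-1])
```

```text
t 7.67 tcp [ 0.4867 -0.2839  0.27  ] rot [-180.    -0.    77.6] w 0.604 ff 0.0 ft [-0.3 -0.1 -0.3]
```

View pics/crop2.png

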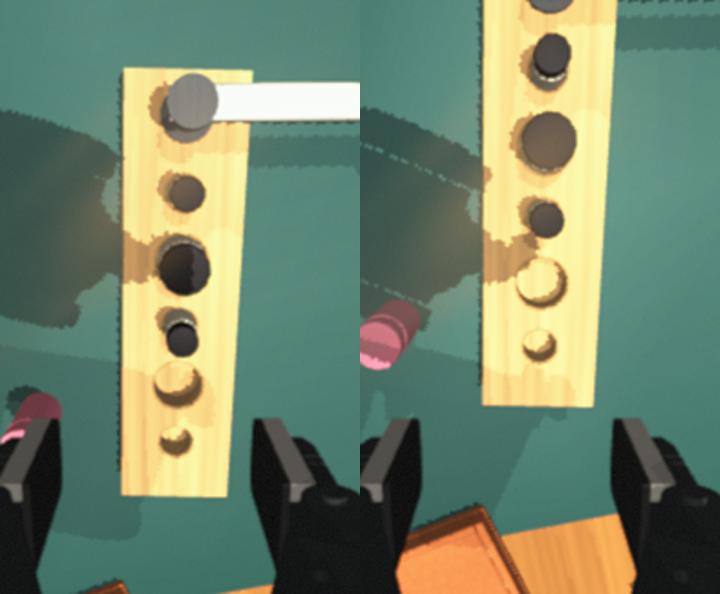

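Three vials: slim at slot y=70, stout at y=28 and slim at y=-14. The bar is square to the rack. Cap tops in crop pixels: left (188,193), (185,268), (182,338); right (552,53), (549,140), (547,218). Triangulating.

Run:
```python
from h import *
c3,_=load("w3");c4,_=load("w4")
f=lambda x,y:np.array([x/1.8+170,y/1.8])
for n,a,b in[("sA",(188,193),(192,53)),("st",(185,268),(189,140)),("sB",(182,338),(187,218))]:
    print(n,tri([(c3,f(*a)),(c4,f(*b))]),plane(c3,f(*a),.073)[:2],plane(c4,f(*b),.073)[:2])
cs=np.array([plane(c3,f(*p),.03) for p in[(123,68),(252,70),(227,497),(121,495)]])
ya=(cs[0]+cs[1]-cs[2]-cs[3])/2;u=ya/np.linalg.norm(ya);C=cs.mean(0)
print(np.linalg.norm(ya),np.linalg.norm(cs[1]-cs[0]),"yaw",np.degrees(np.arctan2(-ya[0],ya[1])),"ctr",C)
for y in(.07,.028,-.014):print(y,C+y*u)
```

```text
sA (array([ 0.53322928, -0.15732721,  0.07036941]), np.float64(0.20874291678610107)) [ 0.53327976 -0.15730856] [ 0.53277393 -0.15778155]
st (array([ 0.52357482, -0.1980827 ,  0.06557444]), np.float64(0.14148190444654876)) [ 0.52354702 -0.19701256] [ 0.52291853 -0.19849896]
sB (array([ 0.51381716, -0.23820515,  0.06771217]), np.float64(0.17543382074921063)) [ 0.51369423 -0.23671603] [ 0.51376979 -0.23790932]
0.28053277067548343 0.07543050769705864 yaw -13.397062513271655 ctr [ 0.51660827 -0.22608182  0.03      ]
0.07 [ 0.53282713 -0.15798668  0.03      ]
0.028 [ 0.52309581 -0.19884376  0.03      ]
-0.014 [ 0.51336449 -0.23970085  0.03      ]
```

Call:
send_rows([
  [[0,0,6.7],[0.5,3.6,0],0.6],
  [[0,0,6.7],[0.5,3.6,0],0.6],
  [[0,0,6.7],[0.5,3.6,0],0.6],
  [[0,0,6.7],[0.5,3.6,0],0.6],
  [[0,0,6.7],[0.5,3.6,0],0.6],
  [[0,0,6.7],[0.5,3.6,0],0.6],
  [[0,0,6.7],[0.5,3.6,0],0.6],
  [[0,0,6.7],[0.5,3.6,0],0.6],
  [[0,0,6.7],[0,3.6,0],0.6],
  [[0,0,6.7],[0,3.6,0],0.6],
  [[0,0,6.7],[0,3.6,0],0.6],
  [[0,0,6.7],[0,3.6,0],0.6],
  [[0,0,6.7],[0,3.6,0],0.6],
  [[0,0,6.7],[0,3.6,0],0.6],
  [[0,0,0],[0,0,0],0.6],
  [[0,0,0],[0,0,0],0.6],
  [[0,0,0],[0,0,0],0.6],
])

```text
clock: 9.13
tool_pos: [0.5259, 0.22, 0.2702]
tool_rot: [-180.0, -0.0, 171.3]
ft_force: [0.2, -0.2, -0.2]
width: 0.601
finger_force: 0.0
```

```bash
python3 -c "
from h import *
ob();snap('wrist','d1')"
```

```text
t 9.13 tcp [0.5259 0.22   0.2702] rot [-180.    -0.   171.3] w 0.601 ff 0.0 ft [ 0.2 -0.2 -0.2]
```

Call:
send_rows([
  [[0,0,0],[-3,0.4,0],0.6],
  [[0,0,0],[-3,0.4,0],0.6],
  [[0,0,0],[0,0,0],0.6],
  [[0,0,0],[0,0,0],0.6],
  [[0,0,0],[0,0,0],0.6],
])

```text
clock: 9.6
tool_pos: [0.4669, 0.227, 0.2707]
tool_rot: [180.0, 0.1, 171.2]
ft_force: [0.2, -0.3, 0.7]
width: 0.6
finger_force: 0.0
```

Run:
```python
from h import *
ob();snap('wrist','d2')
out=[]
for f in("d1","d2"):
    c,im=load(f); out.append(cv2.resize(im[20:340,100:420],(400,400),interpolation=cv2.INTER_CUBIC))
cv2.imwrite("pics/crop3.png",np.hstack(out)[:,:,::-1])
```

```text
t 9.6 tcp [0.4669 0.227  0.2707] rot [1.800e+02 1.000e-01 1.712e+02] w 0.6 ff 0.0 ft [ 0.2 -0.3  0.7]
```

View pics/crop3.png

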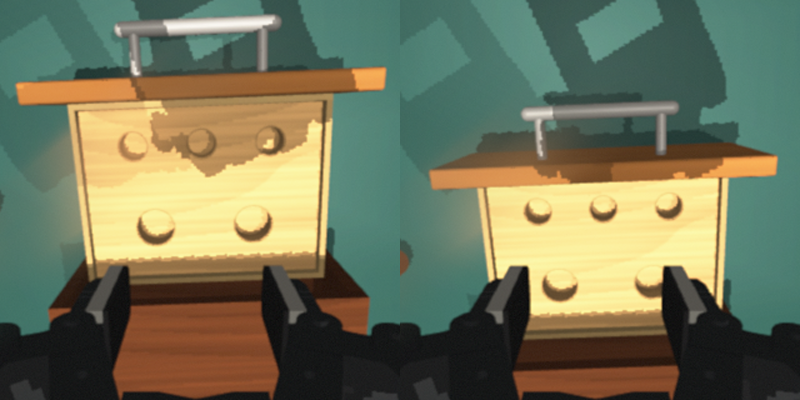

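The crops show three narrow holes, left at (133,144), (202,141), (270,140) and right at (539,210), (603,208), (669,205). Wide holes are at (156,226), (253,222) and (560,285), and the handle runs from (118,31) to (278,21). Triangulating.

Run:
```python
from h import *
c1,_=load("d1");c2,_=load("d2")
f=lambda x,y:np.array([(x%400)/1.25+100,y/1.25+20])
R={}
for n,a,b in[("n1",(133,144),(539,210)),("n2",(202,141),(603,208)),("n3",(270,140),(669,205)),("w1",(156,226),(560,285)),("w2",(253,222),(652,281)),("hL",(118,31),(523,114)),("hR",(278,21),(677,107))]:
    X,e=tri([(c1,f(*a)),(c2,f(*b))]);z=.081 if n[0]=="h" else .046
    A,B=plane(c1,f(*a),z),plane(c2,f(*b),z);R[n]=(A+B)/2
    print(n,np.round(X,4),round(e,2),np.round(A[:2],4),np.round(B[:2],4))
print(np.linalg.norm(R["n3"]-R["n1"]),np.linalg.norm(R["w2"]-R["w1"]))
v=R["n3"]-R["n1"]+R["w2"]-R["w1"];yaw=np.arctan2(-v[0],v[1]);print("yaw",np.degrees(yaw))
m=(R["w1"]+R["w2"])/2-R["n2"];print(np.linalg.norm(m),np.degrees(np.arctan2(m[1],m[0])))
# cabinet front-panel top edge & cabinet top front edge
for p in[(50,310),(370,297)]:print("cabtop",plane(c1,f(*p),.117))
yaw=np.radians(-8.6) if abs(np.degrees(yaw)+8.6)>3 else yaw
ex=np.array([np.cos(yaw),np.sin(yaw)]);ey=np.array([-ex[1],ex[0]])
o=np.mean([R[k][:2]-a*ex-b*ey for k,a,b in[("n1",0,-.06),("n2",0,0),("n3",0,.06),("w1",.075,-.045),("w2",.075,.045)]],0)
for k,a,b in[("n1",0,-.06),("n2",0,0),("n3",0,.06),("w1",.075,-.045),("w2",.075,.045),("handle",-.088,0)]:print(k,np.round(o+a*ex+b*ey,4))
```

```text
n1 [0.4817 0.1719 0.0489] 0.41 [0.4819 0.171 ] [0.4824 0.1719]
n2 [0.4877 0.2304 0.053 ] 0.35 [0.4884 0.2308] [0.4895 0.2299]
n3 [0.4968 0.29   0.0425] 0.15 [0.4964 0.2892] [0.4959 0.2896]
w1 [0.5573 0.1781 0.0499] 0.04 [0.5585 0.1775] [0.5591 0.1775]
w2 [0.5671 0.2658 0.049 ] 0.24 [0.5681 0.2664] [0.5685 0.2657]
hL [0.3971 0.1806 0.0765] 0.61 [0.398  0.1819] [0.397  0.1809]
hR [0.4097 0.2968 0.0855] 0.54 [0.4089 0.2973] [0.4099 0.2982]
0.11881764013746532 0.08903472132154726
yaw -6.4973900900027814
0.07514080426947642 -6.511452639243779
cabtop [0.59264836 0.0943919  0.117     ]
cabtop [0.61898949 0.34134108 0.117     ]
n1 [0.4823 0.1707]
n2 [0.4891 0.2303]
n3 [0.4958 0.29  ]
w1 [0.5585 0.1771]
w2 [0.5687 0.2666]
handle [0.4016 0.2403]
```

Call:
send_rows([
  [[0,0,-6.76],[0.33,-3.33,0],0.6],
  [[0,0,-6.76],[0.33,-3.33,0],0.6],
  [[0,0,-6.76],[0.33,-3.33,0],0.6],
  [[0,0,-6.76],[0.33,-3.33,0],0.6],
  [[0,0,-6.76],[0.33,-3.33,0],0.6],
  [[0,0,-6.76],[0.33,-3.33,0],0.6],
  [[0,0,-6.76],[0.33,-3.33,0],0.6],
  [[0,0,-6.76],[0.33,-3.33,-1],0.6],
  [[0,0,-6.76],[0.33,-3.33,-1],0.6],
  [[0,0,-6.76],[0.33,-3.33,-1],0.6],
  [[0,0,-6.76],[0.33,-3.33,-1],0.6],
  [[0,0,-6.76],[0.33,-3.33,-1],0.6],
  [[0,0,-6.76],[0.33,-3.33,-1],0.6],
  [[0,0,-6.76],[0.33,-3.33,-1],0.6],
  [[0,0,0],[0,0,0],0.6],
  [[0,0,0],[0,0,0],0.6],
  [[0,0,0],[0,0,0],0.6],
])

```text
clock: 11.07
tool_pos: [0.5125, -0.2389, 0.2001]
tool_rot: [-180.0, -0.0, 76.6]
ft_force: [0.6, 0.1, -0.0]
width: 0.602
finger_force: 0.0
```

```bash
cat >> h.py <<'E'
def caps(c,im,z=.073,lo=60,dump=None):
    "dark caps on the pale rack: rack mask by colour, then dark blobs inside its hull; top-disc centre by ray to z"
    hsv=cv2.cvtColor(im,cv2.COLOR_RGB2HSV)
    w=cv2.inRange(hsv,(12,60,120),(32,255,255)); w=cv2.morphologyEx(w,cv2.MORPH_OPEN,np.ones((5,5)))
    k=max(cv2.findContours(w,cv2.RETR_EXTERNAL,cv2.CHAIN_APPROX_NONE)[0],key=cv2.contourArea)
    m=np.zeros(w.shape,np.uint8);cv2.fillConvexPoly(m,cv2.convexHull(k),255)
    d=cv2.bitwise_and(cv2.inRange(hsv,(0,0,0),(180,255,100)),m)
    d=cv2.morphologyEx(d,cv2.MORPH_OPEN,np.ones((5,5)));r=[]
    for q in cv2.findContours(d,cv2.RETR_EXTERNAL,cv2.CHAIN_APPROX_NONE)[0]:
        if cv2.contourArea(q)<120: continue
        (x,y),rad=cv2.minEnclosingCircle(q);X=plane(c,(x,y),z);r.append((np.round(X[:2],4),round(x),round(y),round(rad,1)))
    b=cv2.minAreaRect(cv2.convexHull(k)); 
    if dump: cv2.imwrite(f"pics/{dump}.png",np.hstack([im[:,:,::-1],cv2.cvtColor(d,cv2.COLOR_GRAY2BGR)])[:,::1])
    return r,[np.round(plane(c,p,.03)[:2],4) for p in cv2.boxPoints(b)]
E
python3 - <<'E'
from h import *
ob();c,im=snap('wrist','p1')
r,b=caps(c,im)
for q in r:print(q)
print(b, proj(c,[.5135,-.239,.073]))
E
```

```text
t 11.07 tcp [ 0.5125 -0.2389  0.2001] rot [-180.    -0.    76.6] w 0.602 ff 0.0 ft [ 0.6  0.1 -0. ]
(array([ 0.5136, -0.237 ]), 258, 187, 12.3)
(array([ 0.5231, -0.1979]), 258, 137, 18.8)
(array([ 0.5405, -0.1237]), 258, 30, 18.1)
[array([ 0.5115, -0.0851]), array([ 0.5834, -0.1022]), array([ 0.5307, -0.3726]), array([ 0.4379, -0.3506])] [258.5956439  188.95888831]
```

View pics/p1.png

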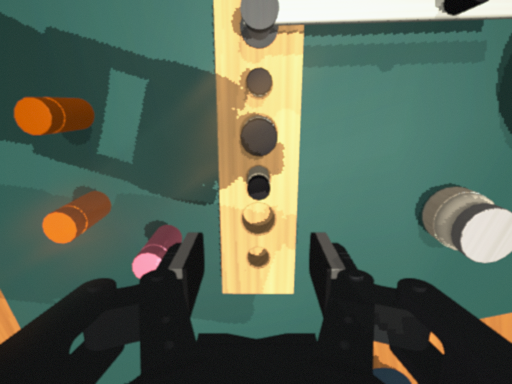

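p1 shows the cap at (258,187), 2 px from the prediction, so the rack has not moved. Going down to grasp.

Call:
send_rows([
  [[0,0,0],[0.1,0,-3.5],0.55],
  [[0,0,0],[0,0,-3.5],0.5],
  [[0,0,0],[0,0,-3.2],0.5],
  [[0,0,0],[0,0,-2],0.5],
  [[0,0,0],[0,0,-1.5],0.5],
  [[0,0,0],[0,0,-0.5],0.5],
  [[0,0,0],[0,0,0],0.5],
  [[0,0,0],[0,0,0],0.3],
  [[0,0,0],[0,0,0],0],
  [[0,0,0],[0,0,0],0],
  [[0,0,0],[0,0,0],0],
  [[0,0,0],[0,0,0],0],
  [[0,0,0],[0,0,0],0],
  [[0,0,0],[0,0,0],0],
])

```text
clock: 12.28
tool_pos: [0.5143, -0.2388, 0.0598]
tool_rot: [179.9, 0.0, 76.6]
ft_force: [0.2, 1.2, 7.4]
width: 0.218
finger_force: 58.5
```

Call:
send_rows([
  [[0,0,0],[0,0,1],0],
  [[0,0,0],[0,0,2],0],
  [[0,0,0],[0,0,3],0],
  [[0,0,0],[0,0,3],0],
  [[0,0,0],[0,0,3],0],
  [[0,0,0],[0,0,2],0],
  [[0,0,0],[0,0,1],0],
  [[0,0,0],[0,0,0],0],
  [[0,0,0],[0,0,0],0],
])

```text
clock: 13.03
tool_pos: [0.5133, -0.2385, 0.2081]
tool_rot: [180.0, 0.0, 76.6]
ft_force: [0.1, -0.3, -1.0]
width: 0.218
finger_force: 59.2
```

Call:
send_rows([
  [[0,0,6.92],[-0.22,2.92,0],0],
  [[0,0,6.92],[-0.22,2.92,0],0],
  [[0,0,6.92],[-0.22,2.92,0],0],
  [[0,0,6.92],[-0.22,2.92,0],0],
  [[0,0,6.92],[-0.22,2.92,0],0],
  [[0,0,6.92],[-0.22,2.92,0],0],
  [[0,0,6.92],[-0.22,2.92,0],0],
  [[0,0,6.92],[-0.22,2.92,0],0],
  [[0,0,6.92],[-0.22,2.92,0],0],
  [[0,0,6.92],[-0.22,2.92,0],0],
  [[0,0,6.92],[-0.22,2.92,0],0],
  [[0,0,6.92],[-0.22,2.92,0],0],
  [[0,0,6.92],[-0.22,2.92,0],0],
  [[0,0,6.92],[-0.22,2.92,0],0],
  [[0,0,0],[0,0,0],0],
  [[0,0,0],[0,0,0],0],
  [[0,0,0],[0,0,0],0],
])

```text
clock: 14.45
tool_pos: [0.4822, 0.1698, 0.2071]
tool_rot: [-179.9, -0.1, 173.5]
ft_force: [1.0, -0.2, -0.8]
width: 0.216
finger_force: 59.2
```

Run:
```python
from h import *
o=ob();c,im=snap('wrist','q1')
p=o["tool_pos"]
print("cap if ok",proj(c,[p[0],p[1],p[2]+.015]),"hole",proj(c,[.4823,.1707,.046]))
s,ims=snap('scene','s1')
a=cv2.resize(im[20:384,100:420],(440,500)); 
q=proj(s,p).astype(int);print(q)
b=cv2.resize(ims[max(0,q[1]-50):q[1]+90,max(0,q[0]-50):q[0]+50],(357,500))
cv2.imwrite("pics/crop4.png",np.hstack([a,b])[:,:,::-1])
```

```text
t 14.45 tcp [0.4822 0.1698 0.2071] rot [-1.799e+02 -1.000e-01  1.735e+02] w 0.216 ff 59.2 ft [ 1.  -0.2 -0.8]
cap if ok [258.3893487  291.28064792] hole [258.30849178 181.67152706]
[312 133]
```

View pics/crop4.png

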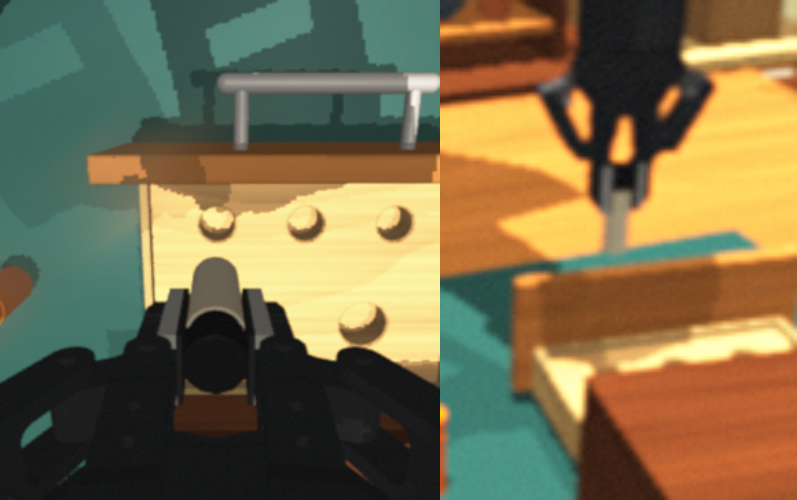

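The vial hangs upright, and the hole at crop (218,222) maps to (258.5,181.6), which matches the prediction of (258.3,181.7). Lowering.

Call:
send_rows([
  [[0,0,0],[0,0.09,-2.5],0],
  [[0,0,0],[0,0,-3],0],
  [[0,0,0],[0,0,-2.5],0],
  [[0,0,0],[0,0,-1.5],0],
  [[0,0,0],[0,0,-0.5],0],
  [[0,0,0],[0,0,-0.5],0],
  [[0,0,0],[0,0,-0.5],0],
  [[0,0,0],[0,0,-0.5],0],
  [[0,0,0],[0,0,-0.4],0],
  [[0,0,0],[0,0,-0.4],0],
  [[0,0,0],[0,0,-0.2],0],
  [[0,0,0],[0,0,0],0],
  [[0,0,0],[0,0,0],0],
])

```text
clock: 15.63
tool_pos: [0.4829, 0.1711, 0.0834]
tool_rot: [180.0, 0.0, 173.5]
ft_force: [1.0, 0.2, -0.9]
width: 0.217
finger_force: 59.2
```

Call:
send_rows([
  [[0,0,0],[0,0,-0.2],0],
  [[0,0,0],[0,0,-0.15],0],
  [[0,0,0],[0,0,0],0],
  [[0,0,0],[0,0,0],0],
])

```text
clock: 15.97
tool_pos: [0.4828, 0.1711, 0.0798]
tool_rot: [180.0, 0.0, 173.5]
ft_force: [1.3, -0.3, -1.1]
width: 0.22
finger_force: 59.2
```

Call:
send_rows([
  [[0,0,0],[0,0,0],0.25],
  [[0,0,0],[0,0,0],0.35],
  [[0,0,0],[0,0,0],0.45],
  [[0,0,0],[0,0,0],0.45],
  [[0,0,0],[0,0,0],0.45],
  [[0,0,0],[0,0,2],0.45],
  [[0,0,0],[0,0,3],0.45],
  [[0,0,0],[0,0,3.5],0.45],
  [[0,0,0],[0,0,3.5],0.45],
  [[0,0,0],[0,0,0],0.45],
  [[0,0,0],[0,0,0],0.45],
])

```text
clock: 16.88
tool_pos: [0.4835, 0.1713, 0.2014]
tool_rot: [179.9, 0.2, 173.5]
ft_force: [-0.2, 0.8, -0.7]
width: 0.452
finger_force: 0.0
```

Run:
```python
from h import *
o=ob();c,im=snap('wrist','q2');snap('top','t2')
print("cap pred",proj(c,[.4823,.1707,.092]),proj(c,[.4823,.1707,.100]))
hsv=cv2.cvtColor(im,cv2.COLOR_RGB2HSV);g=cv2.inRange(hsv,(0,0,0),(180,255,90))[60:300,200:320]
for q in cv2.findContours(g,cv2.RETR_EXTERNAL,cv2.CHAIN_APPROX_NONE)[0]:
    if cv2.contourArea(q)>100:(x,y),r=cv2.minEnclosingCircle(q);print(x+200,y+60,r)
```

```text
t 16.88 tcp [0.4835 0.1713 0.2014] rot [179.9   0.2 173.5] w 0.452 ff 0.0 ft [-0.2  0.8 -0.7]
cap pred [256.16941887 195.6872144 ] [256.1830146 198.7916077]
308.5 265.5 35.107078552246094
206.66942167282104 265.3140563964844 34.339942932128906
255.6904754638672 191.92857360839844 13.345547676086426
261.3235282897949 94.5 67.20742797851562
```

Call:
send_rows([
  [[0,0,-6.92],[0.28,-2.64,0],0.6],
  [[0,0,-6.92],[0.28,-2.64,0],0.6],
  [[0,0,-6.92],[0.28,-2.64,0],0.6],
  [[0,0,-6.92],[0.28,-2.64,0],0.6],
  [[0,0,-6.92],[0.28,-2.64,0],0.6],
  [[0,0,-6.92],[0.28,-2.64,0],0.6],
  [[0,0,-6.92],[0.28,-2.64,0],0.6],
  [[0,0,-6.92],[0.28,-2.64,0],0.6],
  [[0,0,-6.92],[0.28,-2.64,0],0.6],
  [[0,0,-6.92],[0.28,-2.64,0],0.6],
  [[0,0,-6.92],[0.28,-2.64,0],0.6],
  [[0,0,-6.92],[0.28,-2.64,0],0.6],
  [[0,0,-6.92],[0.28,-2.64,0],0.6],
  [[0,0,-6.92],[0.28,-2.64,0],0.6],
  [[0,0,0],[0,0,0],0.6],
  [[0,0,0],[0,0,0],0.6],
  [[0,0,0],[0,0,0],0.6],
])

```text
clock: 18.4
tool_pos: [0.5214, -0.1979, 0.1986]
tool_rot: [-179.9, -0.0, 76.7]
ft_force: [0.8, 0.2, -0.8]
width: 0.604
finger_force: 0.0
```

Run:
```python
from h import *
ob();c,im=snap('wrist','p2')
r,b=caps(c,im)
for q in r:print(q)
print(b)
```

```text
t 18.4 tcp [ 0.5214 -0.1979  0.1986] rot [-179.9   -0.    76.7] w 0.604 ff 0.0 ft [ 0.8  0.2 -0.8]
(array([ 0.5564, -0.2724]), 316, 261, 27.8)
(array([ 0.5416, -0.2179]), 287, 207, 18.4)
(array([ 0.5503, -0.1787]), 288, 159, 12.5)
[array([ 0.5305, -0.1036]), array([ 0.6029, -0.1207]), array([ 0.5566, -0.3925]), array([ 0.4642, -0.3709])]
```

The rack has been knocked by about (+18, −20) mm. Checking visually.

View pics/p2.png

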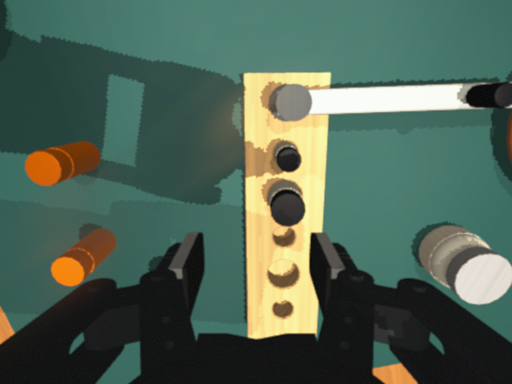

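The rack has shifted and the bar is still square. Cap tops are at (288,208) and (288,159), and the third slot is empty. I'll recentre and measure from a second place.

Call:
send_rows([
  [[0,0,0],[2,-2,0],0.6],
  [[0,0,0],[0,0,0],0.6],
  [[0,0,0],[0,0,0],0.6],
  [[0,0,0],[0,0,0],0.6],
])

```text
clock: 18.78
tool_pos: [0.5416, -0.2176, 0.1994]
tool_rot: [-179.9, -0.0, 76.7]
ft_force: [-0.8, 0.7, 0.0]
width: 0.602
finger_force: 0.0
```

Run:
```python
from h import *
ob();c,im=snap('wrist','p3');c0,i0=load('p2')
r,b=caps(c,im);r0,b0=caps(c0,i0)
for q in r:print(q)
for q in r:
  for s in r0:
    if abs(q[3]-s[3])<2 and abs(q[3]-27)>4:print(tri([(c,q[1:3]),(c0,s[1:3])]))
print(b)
w=cv2.inRange(cv2.cvtColor(im,cv2.COLOR_RGB2HSV),(12,60,120),(32,255,255))[60:200]
l=[np.where(w[i])[0] for i in range(40,120,4)]
L=np.array([plane(c,(x.min(),i*4+100),.03)[:2] for i,x in enumerate(l)]);Rr=np.array([plane(c,(x.max(),i*4+100),.03)[:2] for i,x in enumerate(l)])
for E in(L,Rr):
    k=np.polyfit(E[:,1],E[:,0],1);print("edge yaw",-np.degrees(np.arctan(k[0])))
```

```text
t 18.78 tcp [ 0.5416 -0.2176  0.1994] rot [-179.9   -0.    76.7] w 0.602 ff 0.0 ft [-0.8  0.7  0. ]
(array([ 0.5421, -0.2186]), 258, 190, 18.1)
(array([ 0.551 , -0.1794]), 258, 141, 12.6)
(array([ 0.54166908, -0.21907007,  0.06951513]), np.float64(0.012533141122133655))
(array([ 0.55085318, -0.18004593,  0.06659163]), np.float64(0.05849149087424561))
[array([ 0.5308, -0.1045]), array([ 0.6034, -0.1216]), array([ 0.55 , -0.396]), array([ 0.457 , -0.3742])]
edge yaw 67.57493711025144
edge yaw -13.302248911700502
```

Call:
send_rows([
  [[0,0,0],[0.04,-0.14,-3.5],0.6],
  [[0,0,0],[0,0,-3.5],0.6],
  [[0,0,0],[0,0,-3],0.6],
  [[0,0,0],[0,0,-2],0.6],
  [[0,0,0],[0,0,-1.5],0.6],
  [[0,0,0],[0,0,-0.5],0.6],
  [[0,0,0],[0,0,0],0.6],
  [[0,0,0],[0,0,0],0.4],
  [[0,0,0],[0,0,0],0],
  [[0,0,0],[0,0,0],0],
  [[0,0,0],[0,0,0],0],
  [[0,0,0],[0,0,0],0],
  [[0,0,0],[0,0,0],0],
  [[0,0,0],[0,0,0],0],
])

```text
clock: 20.0
tool_pos: [0.543, -0.2201, 0.0612]
tool_rot: [179.9, 0.0, 76.6]
ft_force: [-1.1, 2.7, 7.5]
width: 0.338
finger_force: 59.1
```

Call:
send_rows([
  [[0,0,0],[0,0,1],0],
  [[0,0,0],[0,0,2],0],
  [[0,0,0],[0,0,3],0],
  [[0,0,0],[0,0,3],0],
  [[0,0,0],[0,0,3],0],
  [[0,0,0],[0,0,2],0],
  [[0,0,0],[0,0,1],0],
  [[0,0,0],[0,0,0],0],
  [[0,0,0],[0,0,0],0],
])

```text
clock: 20.75
tool_pos: [0.5421, -0.2198, 0.2095]
tool_rot: [-180.0, -0.0, 76.6]
ft_force: [0.2, -0.2, -1.9]
width: 0.335
finger_force: 60.3
```

Call:
send_rows([
  [[0,0,6.92],[0.12,2.84,0],0],
  [[0,0,6.92],[0.12,2.84,0],0],
  [[0,0,6.92],[0.12,2.84,0],0],
  [[0,0,6.92],[0.12,2.84,0],0],
  [[0,0,6.92],[0.12,2.84,0],0],
  [[0,0,6.92],[0.12,2.84,0],0],
  [[0,0,6.92],[0.12,2.84,0],0],
  [[0,0,6.92],[0.12,2.84,0],0],
  [[0,0,6.92],[0.12,2.84,0],0],
  [[0,0,6.92],[0.12,2.84,0],0],
  [[0,0,6.92],[0.12,2.84,0],0],
  [[0,0,6.92],[0.12,2.84,0],0],
  [[0,0,6.92],[0.12,2.84,0],0],
  [[0,0,6.92],[0.12,2.84,0],0],
  [[0,0,0],[0,0,0],0],
  [[0,0,0],[0,0,0],0],
  [[0,0,0],[0,0,0],0],
])

```text
clock: 22.17
tool_pos: [0.5586, 0.1772, 0.2083]
tool_rot: [-179.9, -0.1, 173.4]
ft_force: [0.0, -1.4, -0.7]
width: 0.336
finger_force: 60.3
```

Run:
```python
from h import *
o=ob();c,im=snap('wrist','q3');p=o["tool_pos"]
print("cap if ok",proj(c,[p[0],p[1],p[2]+.013]),"w1",proj(c,[.5585,.1771,.046]),"w2",proj(c,[.5687,.2666,.046]),"n2",proj(c,[.4891,.2303,.046]),"v",proj(c,[.4823,.1707,.092]))
cv2.imwrite("pics/q3c.png",cv2.resize(im[20:384,100:420],(440,500))[:,:,::-1])
```

```text
t 22.17 tcp [0.5586 0.1772 0.2083] rot [-1.799e+02 -1.000e-01  1.734e+02] w 0.336 ff 60.3 ft [ 0.  -1.4 -0.7]
cap if ok [258.24013373 288.29742675] w1 [257.16386431 181.3691169 ] w2 [354.11225274 181.32061895] n2 [309.1904324   97.10647541] v [236.5837955   95.81845617]
```

View pics/q3c.png

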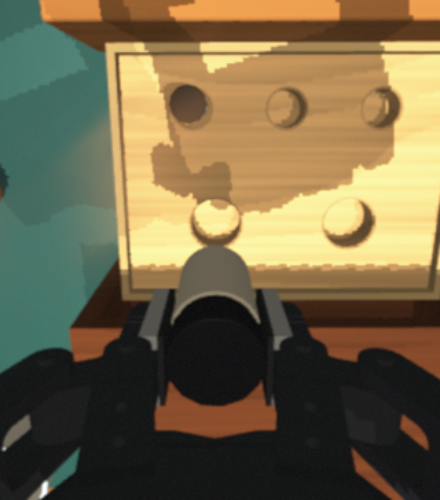

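The held vial hangs over w1, whose mouth at (216,222) maps to (257,181.6) as predicted. The first vial sits in n1. Lowering gently and watching the force.

Call:
send_rows([
  [[0,0,0],[0,0,-2.5],0],
  [[0,0,0],[0,0,-3],0],
  [[0,0,0],[0,0,-2],0],
  [[0,0,0],[0,0,-1],0],
  [[0,0,0],[0,0,-0.5],0],
  [[0,0,0],[0,0,-0.5],0],
  [[0,0,0],[0,0,-0.5],0],
  [[0,0,0],[0,0,-0.4],0],
  [[0,0,0],[0,0,-0.3],0],
  [[0,0,0],[0,0,-0.3],0],
  [[0,0,0],[0,0,-0.3],0],
  [[0,0,0],[0,0,0],0],
  [[0,0,0],[0,0,0],0],
])

```text
clock: 23.3
tool_pos: [0.5591, 0.1777, 0.0968]
tool_rot: [-180.0, -0.0, 173.5]
ft_force: [0.4, 0.0, -0.7]
width: 0.334
finger_force: 60.3
```

Call:
send_rows([
  [[0,0,0],[0,0,-0.3],0],
  [[0,0,0],[0,0,-0.3],0],
  [[0,0,0],[0,0,0],0],
])

```text
clock: 23.55
tool_pos: [0.5589, 0.1776, 0.0902]
tool_rot: [-180.0, -0.0, 173.5]
ft_force: [-0.2, -0.3, -0.9]
width: 0.334
finger_force: 60.3
```

Call:
send_rows([
  [[0,0,0],[0,0,-0.3],0],
  [[0,0,0],[0,0,-0.3],0],
  [[0,0,0],[0,0,0],0],
])

```text
clock: 23.8
tool_pos: [0.5589, 0.1776, 0.0841]
tool_rot: [-180.0, -0.0, 173.5]
ft_force: [0.5, 0.2, -1.4]
width: 0.336
finger_force: 60.3
```

Call:
send_rows([
  [[0,0,0],[0,0,-0.2],0],
  [[0,0,0],[0,0,-0.1],0],
  [[0,0,0],[0,0,0],0],
])

```text
clock: 24.05
tool_pos: [0.5591, 0.1776, 0.0815]
tool_rot: [-180.0, -0.0, 173.5]
ft_force: [0.4, -0.1, -1.6]
width: 0.336
finger_force: 60.3
```

Call:
send_rows([
  [[0,0,0],[0,0,0],0.4],
  [[0,0,0],[0,0,0],0.5],
  [[0,0,0],[0,0,0],0.55],
  [[0,0,0],[0,0,0],0.55],
  [[0,0,0],[0,0,0],0.55],
  [[0,0,0],[0,0,2],0.55],
  [[0,0,0],[0,0,3],0.55],
  [[0,0,0],[0,0,3.5],0.55],
  [[0,0,0],[0,0,3.5],0.55],
  [[0,0,0],[0,0,0],0.55],
  [[0,0,0],[0,0,0],0.55],
])

```text
clock: 24.97
tool_pos: [0.5599, 0.1779, 0.2037]
tool_rot: [179.9, 0.2, 173.5]
ft_force: [-0.7, -0.5, -0.6]
width: 0.551
finger_force: 0.0
```

Run:
```python
from h import *
o=ob();c,im=snap('wrist','q4')
print(proj(c,[.5585,.1771,.092]),proj(c,[.5585,.1771,.102]),proj(c,[.4823,.1707,.092]))
hsv=cv2.cvtColor(im,cv2.COLOR_RGB2HSV);g=cv2.inRange(hsv,(0,0,0),(180,255,90))[60:260,200:320]
for q in cv2.findContours(g,cv2.RETR_EXTERNAL,cv2.CHAIN_APPROX_NONE)[0]:
    if cv2.contourArea(q)>100:(x,y),r=cv2.minEnclosingCircle(q);print(x+200,y+60,r)
```

```text
t 24.97 tcp [0.5599 0.1779 0.2037] rot [179.9   0.2 173.5] w 0.551 ff 0.0 ft [-0.7 -0.5 -0.6]
[255.88539256 194.52860715] [255.89032361 198.36056601] [234.69215113  92.73586632]
259.5 245.0 61.124969482421875
255.42441940307617 191.18023681640625 19.33295249938965
234.06553268432617 91.01456260681152 13.08606243133545
```

Call:
send_rows([
  [[0,0,-6.92],[-0.06,-2.55,0],0.5],
  [[0,0,-6.92],[-0.06,-2.55,0],0.5],
  [[0,0,-6.92],[-0.06,-2.55,0],0.5],
  [[0,0,-6.92],[-0.06,-2.55,0],0.5],
  [[0,0,-6.92],[-0.06,-2.55,0],0.5],
  [[0,0,-6.92],[-0.06,-2.55,0],0.5],
  [[0,0,-6.92],[-0.06,-2.55,0],0.5],
  [[0,0,-6.92],[-0.06,-2.55,0],0.5],
  [[0,0,-6.92],[-0.06,-2.55,0],0.5],
  [[0,0,-6.92],[-0.06,-2.55,0],0.5],
  [[0,0,-6.92],[-0.06,-2.55,0],0.5],
  [[0,0,-6.92],[-0.06,-2.55,0],0.5],
  [[0,0,-6.92],[-0.06,-2.55,0],0.5],
  [[0,0,-6.92],[-0.06,-2.55,0],0.5],
  [[0,0,0],[0,0,0],0.5],
  [[0,0,0],[0,0,0],0.5],
  [[0,0,0],[0,0,0],0.5],
])

```text
clock: 26.43
tool_pos: [0.5503, -0.1787, 0.2006]
tool_rot: [-179.9, -0.0, 76.7]
ft_force: [-0.4, 0.2, -0.3]
width: 0.5
finger_force: 0.0
```

Run:
```python
from h import *
ob();c,im=snap('wrist','p4')
r,b=caps(c,im)
for q in r:print(q)
print(b,proj(c,[.551,-.1797,.073]))
```

```text
t 26.43 tcp [ 0.5503 -0.1787  0.2006] rot [-179.9   -0.    76.7] w 0.5 ff 0.0 ft [-0.4  0.2 -0.3]
(array([ 0.5516, -0.1777]), 259, 188, 12.2)
[array([ 0.5303, -0.1042]), array([ 0.6037, -0.1194]), array([ 0.5625, -0.368 ]), array([ 0.4711, -0.3498])] [258.81853611 189.93796029]
```

Call:
send_rows([
  [[0,0,0],[0.1,-0.08,-3.5],0.5],
  [[0,0,0],[0,0,-3.5],0.5],
  [[0,0,0],[0,0,-3.1],0.5],
  [[0,0,0],[0,0,-2],0.5],
  [[0,0,0],[0,0,-1.5],0.5],
  [[0,0,0],[0,0,-0.5],0.5],
  [[0,0,0],[0,0,0],0.5],
  [[0,0,0],[0,0,0],0.3],
  [[0,0,0],[0,0,0],0],
  [[0,0,0],[0,0,0],0],
  [[0,0,0],[0,0,0],0],
  [[0,0,0],[0,0,0],0],
  [[0,0,0],[0,0,0],0],
  [[0,0,0],[0,0,0],0],
])

```text
clock: 27.65
tool_pos: [0.5524, -0.1803, 0.062]
tool_rot: [179.9, 0.0, 76.6]
ft_force: [-0.3, 1.7, 7.5]
width: 0.221
finger_force: 58.6
```

Call:
send_rows([
  [[0,0,0],[0,0,1],0],
  [[0,0,0],[0,0,2],0],
  [[0,0,0],[0,0,3],0],
  [[0,0,0],[0,0,3],0],
  [[0,0,0],[0,0,3],0],
  [[0,0,0],[0,0,2],0],
  [[0,0,0],[0,0,1],0],
  [[0,0,0],[0,0,0],0],
  [[0,0,0],[0,0,0],0],
])

```text
clock: 28.4
tool_pos: [0.5514, -0.18, 0.2104]
tool_rot: [-180.0, -0.0, 76.6]
ft_force: [-0.7, -0.3, -0.9]
width: 0.216
finger_force: 59.3
```

Call:
send_rows([
  [[0,0,6.92],[-0.4,3.36,0],0],
  [[0,0,6.92],[-0.4,3.36,0],0],
  [[0,0,6.92],[-0.4,3.36,0],0],
  [[0,0,6.92],[-0.4,3.36,0],0],
  [[0,0,6.92],[-0.4,3.36,0],0],
  [[0,0,6.92],[-0.4,3.36,0],0],
  [[0,0,6.92],[-0.4,3.36,0],0],
  [[0,0,6.92],[-0.4,3.36,0],0],
  [[0,0,6.92],[-0.4,3.36,0],0],
  [[0,0,6.92],[-0.4,3.36,0],0],
  [[0,0,6.92],[-0.4,3.36,0],0],
  [[0,0,6.92],[-0.4,3.36,0],0],
  [[0,0,6.92],[-0.4,3.36,0],0],
  [[0,0,6.92],[-0.4,3.36,0],0],
  [[0,0,0],[0,0,0],0],
  [[0,0,0],[0,0,0],0],
  [[0,0,0],[0,0,0],0],
])

```text
clock: 29.82
tool_pos: [0.4952, 0.2897, 0.2093]
tool_rot: [-179.9, -0.1, 173.5]
ft_force: [0.2, 0.1, 0.2]
width: 0.218
finger_force: 59.3
```

Run:
```python
from h import *
o=ob();c,im=snap('wrist','q5');p=o["tool_pos"]
print("cap if ok",proj(c,[p[0],p[1],p[2]+.011]),"n3",proj(c,[.4958,.290,.046]),"n2",proj(c,[.4891,.2303,.046]))
cv2.imwrite("pics/q5c.png",cv2.resize(im[20:384,100:420],(440,500))[:,:,::-1])
```

```text
t 29.82 tcp [0.4952 0.2897 0.2093] rot [-1.799e+02 -1.000e-01  1.735e+02] w 0.218 ff 59.3 ft [0.2 0.1 0.2]
cap if ok [258.25876579 285.50036761] n3 [257.733086   181.75454506] n2 [193.3536689  181.86115373]
```

View pics/q5c.png

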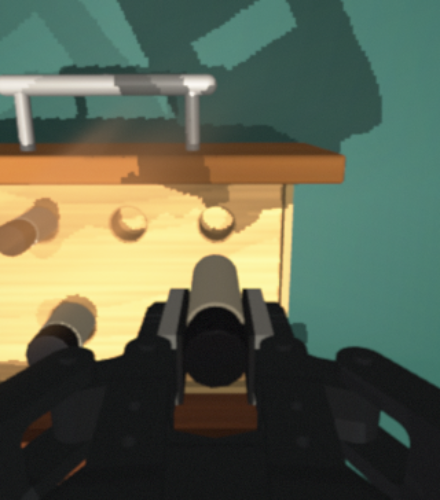

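n3 is at (217,223), as predicted, and the vial hangs upright. The other two stand in their holes. Lowering.

Call:
send_rows([
  [[0,0,0],[0,0,-2.5],0],
  [[0,0,0],[0,0,-3],0],
  [[0,0,0],[0,0,-2],0],
  [[0,0,0],[0,0,-1],0],
  [[0,0,0],[0,0,-0.5],0],
  [[0,0,0],[0,0,-0.5],0],
  [[0,0,0],[0,0,-0.5],0],
  [[0,0,0],[0,0,-0.5],0],
  [[0,0,0],[0,0,-0.5],0],
  [[0,0,0],[0,0,-0.5],0],
  [[0,0,0],[0,0,0],0],
  [[0,0,0],[0,0,0],0],
])

```text
clock: 30.87
tool_pos: [0.4961, 0.2903, 0.0958]
tool_rot: [180.0, 0.0, 173.5]
ft_force: [3.3, -0.8, -1.9]
width: 0.219
finger_force: 59.3
```

Call:
send_rows([
  [[0,0,0],[0,0,-0.4],0],
  [[0,0,0],[0,0,-0.3],0],
  [[0,0,0],[0,0,-0.3],0],
  [[0,0,0],[0,0,-0.2],0],
  [[0,0,0],[0,0,0],0],
])

```text
clock: 31.28
tool_pos: [0.4958, 0.2903, 0.0834]
tool_rot: [180.0, 0.0, 173.5]
ft_force: [4.6, 0.5, -1.5]
width: 0.22
finger_force: 59.3
```

Call:
send_rows([
  [[0,0,0],[0.12,0,0],0],
  [[0,0,0],[0,0,-0.2],0],
  [[0,0,0],[0,0,0],0],
  [[0,0,0],[0,0,0],0],
])

```text
clock: 31.62
tool_pos: [0.4964, 0.2902, 0.0814]
tool_rot: [-180.0, -0.1, 173.5]
ft_force: [0.3, 0.1, -1.3]
width: 0.217
finger_force: 59.3
```

Call:
send_rows([
  [[0,0,0],[0,0,0],0.25],
  [[0,0,0],[0,0,0],0.35],
  [[0,0,0],[0,0,0],0.45],
  [[0,0,0],[0,0,0],0.45],
  [[0,0,0],[0,0,0],0.45],
  [[0,0,0],[0,0,2],0.45],
  [[0,0,0],[0,0,3],0.45],
  [[0,0,0],[0,0,3.5],0.45],
  [[0,0,0],[0,0,3.5],0.45],
  [[0,0,0],[0,-2,3],0.45],
  [[0,0,0],[0,-2,3],0.45],
  [[0,0,0],[0,-2,0],0.45],
  [[0,0,0],[0,0,0],0.45],
  [[0,0,0],[0,0,0],0.45],
  [[0,0,0],[0,0,0],0.45],
])

```text
clock: 32.87
tool_pos: [0.4967, 0.2306, 0.2612]
tool_rot: [-180.0, -0.1, 173.5]
ft_force: [0.4, 0.6, 0.7]
width: 0.452
finger_force: 0.0
```

Run:
```python
from h import *
o=ob();snap('wrist','v1')
```

```text
t 32.87 tcp [0.4967 0.2306 0.2612] rot [-1.800e+02 -1.000e-01  1.735e+02] w 0.452 ff 0.0 ft [0.4 0.6 0.7]
```

Call:
send_rows([
  [[0,0,0],[3,0,0],0.45],
  [[0,0,0],[3,0,0],0.45],
  [[0,0,0],[0,0,0],0.45],
  [[0,0,0],[0,0,0],0.45],
  [[0,0,0],[0,0,0],0.45],
])

```text
clock: 33.33
tool_pos: [0.5563, 0.2308, 0.2609]
tool_rot: [-180.0, -0.1, 173.6]
ft_force: [0.7, -0.6, 0.1]
width: 0.448
finger_force: 0.0
```

Run:
```python
from h import *
o=ob();snap('wrist','v2')
H={"n1":(.4823,.1707),"n3":(.4958,.29),"w1":(.5585,.1771)};out=[]
for k,(x,y) in H.items():
    ob_=[];rs=[]
    for f in("v1","v2"):
        c,im=load(f);p=proj(c,[x,y,.092]).astype(int)
        x0,y0=max(p[0]-32,0),max(p[1]-32,0)
        g=im[y0:y0+64,x0:x0+64];m=cv2.inRange(g.max(2),0,95);m=cv2.morphologyEx(m,cv2.MORPH_OPEN,np.ones((5,5)))
        cc=cv2.findContours(m,cv2.RETR_EXTERNAL,cv2.CHAIN_APPROX_NONE)[0]
        q=min(cc,key=lambda q:np.linalg.norm(np.array(cv2.minEnclosingCircle(q)[0])-(p-[x0,y0])));(u,v),r=cv2.minEnclosingCircle(q)
        ob_.append((c,(u+x0,v+y0)));rs.append((p,round(u+x0),round(v+y0),round(r,1)))
        if f=="v1" or k=="w1":out.append(cv2.resize(g,(256,256),interpolation=cv2.INTER_CUBIC)) if g.shape==(64,64,3) else None
    print(k,np.round(tri(ob_)[0],4),rs)
a=load("v1")[1];b=load("v2")[1]
cv2.imwrite("pics/v12.png",np.hstack([a[:330,90:430],b[:330,90:430]])[:,:,::-1])
```

```text
t 33.33 tcp [0.5563 0.2308 0.2609] rot [-1.800e+02 -1.000e-01  1.736e+02] w 0.448 ff 0.0 ft [ 0.7 -0.6  0.1]Traceback (most recent call last):
  File "<stdin>", line 11, in <module>
ValueError: min() iterable argument is empty
```

Run:
```python
from h import *
a=load("v1")[1];b=load("v2")[1]
cv2.imwrite("pics/v12.png",cv2.resize(np.hstack([a[60:330,110:410],b[60:330,110:410]])[:,:,::-1],None,fx=1.33,fy=1.33))
for f in("v1","v2"):
    c=load(f)[0]
    for x,y in[(.4823,.1707),(.4958,.29),(.5585,.1771)]:print(f,np.round((proj(c,[x,y,.092])-[110,60])*1.33+([400,0] if f=="v2" else 0)))
```

```text
v1 [110. 149.]
v1 [279. 148.]
v1 [135. 245.]
v2 [495.  62.]
v2 [674.  62.]
v2 [522. 170.]
```

View pics/v12.png

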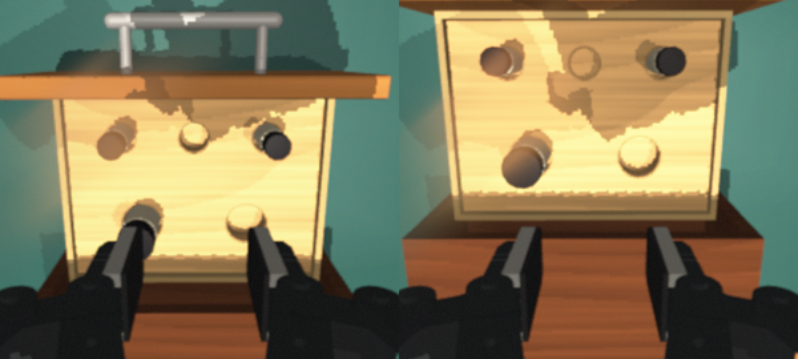

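In both views the caps are at (110,147), (278,147) | (494,61), (671,61), (521,168). These match the seated predictions at 92 mm within about 3 px, and all three stand upright. Next, the drawer: first going in front of the handle with closed fingers.

Call:
send_rows([
  [[0,0,0],[-3.27,0.24,0],0],
  [[0,0,0],[-3.27,0.24,0],0],
  [[0,0,0],[-3.27,0.24,0],0],
  [[0,0,0],[-3.27,0.24,0],0],
  [[0,0,0],[-3.27,0.24,0],0],
  [[0,0,0],[-3.27,0.24,0],0],
  [[0,0,0],[0,0,0],0],
  [[0,0,0],[0,0,-3.5],0],
  [[0,0,0],[0,0,-3.5],0],
  [[0,0,0],[0,0,-3.5],0],
  [[0,0,0],[0,0,-3.5],0],
  [[0,0,0],[0,0,-2.6],0],
  [[0,0,0],[0,0,-1],0],
  [[0,0,0],[0,0,0],0],
  [[0,0,0],[0,0,0],0],
])

```text
clock: 34.63
tool_pos: [0.3609, 0.2449, 0.0865]
tool_rot: [180.0, 0.0, 173.5]
ft_force: [-1.5, -0.2, 0.6]
width: -0.001
finger_force: 0.0
```

Run:
```python
from h import *
ob();a=load("v1")[0];b=load("v2")[0]
f=lambda x,y:np.array([x/1.33+110,y/1.33+60])
print(tri([(a,f(110,147)),(b,f(94,61))]),tri([(a,f(278,147)),(b,f(271,61))]))
b4=load("q4")[0];print(tri([(b4,(255.4,191.2)),(b,f(121,168))]))
```

```text
t 34.63 tcp [0.3609 0.2449 0.0865] rot [180.    0.  173.5] w -0.001 ff 0.0 ft [-1.5 -0.2  0.6]
(array([0.48137379, 0.17073462, 0.09146212]), np.float64(0.3769541699533385)) (array([0.49467359, 0.28894808, 0.09207937]), np.float64(0.6538869765720359))
(array([0.5560828 , 0.17694641, 0.0926034 ]), np.float64(0.5796681287517135))
```

Cap heights triangulate to 91.5, 92.1 and 92.6 mm, so all are fully seated. Pushing the drawer.

Call:
send_rows([
  [[0,0,0],[0.99,-0.113,0],0],
  [[0,0,0],[0.6,-0.068,0],0],
  [[0,0,0],[0.4,-0.045,0],0],
  [[0,0,0],[0.4,-0.045,0],0],
  [[0,0,0],[0.4,-0.045,0],0],
  [[0,0,0],[0.4,-0.045,0],0],
  [[0,0,0],[0.6,-0.068,0],0],
  [[0,0,0],[0.8,-0.09,0],0],
  [[0,0,0],[0.8,-0.09,0],0],
  [[0,0,0],[0.8,-0.09,0],0],
  [[0,0,0],[0.8,-0.09,0],0],
  [[0,0,0],[0.8,-0.09,0],0],
  [[0,0,0],[0.8,-0.09,0],0],
  [[0,0,0],[0.8,-0.09,0],0],
  [[0,0,0],[0.8,-0.09,0],0],
])

```text
clock: 35.88
tool_pos: [0.4634, 0.233, 0.0857]
tool_rot: [-180.0, -0.0, 173.5]
ft_force: [-5.0, 0.5, 2.5]
width: 0.0
finger_force: 2.2
```

Call:
send_rows([
  [[0,0,0],[0.8,-0.09,0],0],
  [[0,0,0],[0.8,-0.09,0],0],
  [[0,0,0],[0.8,-0.09,0],0],
  [[0,0,0],[0.8,-0.09,0],0],
  [[0,0,0],[0.6,-0.068,0],0],
  [[0,0,0],[0.6,-0.068,0],0],
  [[0,0,0],[0,0,0],0],
])

```text
clock: 36.47
tool_pos: [0.5081, 0.2281, 0.0859]
tool_rot: [180.0, 0.1, 173.5]
ft_force: [-0.1, -0.9, -0.7]
width: -0.001
finger_force: 0.0
```

Call:
send_rows([
  [[0,0,0],[0.5,-0.057,0],0],
  [[0,0,0],[0.5,-0.057,0],0],
  [[0,0,0],[0.4,-0.045,0],0],
  [[0,0,0],[0.4,-0.045,0],0],
])

```text
clock: 36.8
tool_pos: [0.5249, 0.2262, 0.0858]
tool_rot: [180.0, -0.0, 173.5]
ft_force: [-5.0, 0.6, 1.2]
width: 0.002
finger_force: 2.1
```

Call:
send_rows([
  [[0,0,0],[0.3,-0.034,0],0],
  [[0,0,0],[0.3,-0.034,0],0],
])

```text
clock: 36.97
tool_pos: [0.5309, 0.2255, 0.0858]
tool_rot: [180.0, -0.0, 173.5]
ft_force: [-3.6, 2.2, 1.2]
width: 0.003
finger_force: 2.0
```

Call:
send_rows([
  [[0,0,0],[0.2,-0.023,0],0],
  [[0,0,0],[0.2,-0.023,0],0],
])

```text
clock: 37.13
tool_pos: [0.5348, 0.2251, 0.0857]
tool_rot: [180.0, -0.0, 173.5]
ft_force: [-4.3, 2.2, 0.8]
width: 0.001
finger_force: 2.1
```

Call:
send_rows([
  [[0,0,0],[0.2,-0.023,0],0],
  [[0,0,0],[0.2,-0.023,0],0],
])

```text
clock: 37.3
tool_pos: [0.5388, 0.2246, 0.0858]
tool_rot: [180.0, -0.0, 173.5]
ft_force: [-4.3, 2.9, 0.8]
width: 0.004
finger_force: 2.0
```

Call:
send_rows([
  [[0,0,0],[0.2,-0.023,0],0],
  [[0,0,0],[0.1,-0.011,0],0],
])

```text
clock: 37.47
tool_pos: [0.5404, 0.2244, 0.0856]
tool_rot: [-180.0, -0.2, 173.5]
ft_force: [-16.2, 4.6, 9.1]
width: -0.003
finger_force: 8.5
```

Call:
send_rows([
  [[0,0,0],[0.15,-0.017,0],0],
  [[0,0,0],[0.1,-0.011,0],0],
])

```text
clock: 37.63
tool_pos: [0.5407, 0.2244, 0.0855]
tool_rot: [-179.9, -0.5, 173.5]
ft_force: [-30.0, 6.6, 18.1]
width: 0.003
finger_force: 15.4
```

Call:
send_rows([
  [[0,0,0],[0.1,-0.011,0],0],
  [[0,0,0],[0.1,-0.011,0],0],
])

```text
clock: 37.8
tool_pos: [0.5409, 0.2243, 0.0854]
tool_rot: [-179.9, -0.7, 173.5]
ft_force: [-40.8, 8.5, 26.0]
width: 0.001
finger_force: 21.0
```

The drawer hit its stop at TCP x≈0.5405. Backing off and going to look at the clamp bar.

Call:
send_rows([
  [[0,0,0],[-0.8,0.09,0],0],
  [[0,0,0],[-2.5,0.28,0],0],
  [[0,0,0],[0,0,3.5],0],
  [[0,0,0],[0,0,3.8],0.2],
  [[0,0,0],[0,0,3.8],0.4],
  [[0,0,0],[0,0,3.8],0.4],
  [[0,0,0],[0,0,3.5],0.4],
  [[0,0,0],[0,0,0],0.4],
  [[0,0,0],[0,0,0],0.4],
  [[0,0,0],[0,0,0],0.4],
])

```text
clock: 38.63
tool_pos: [0.5132, 0.2272, 0.2692]
tool_rot: [-180.0, 0.0, 173.5]
ft_force: [0.2, 0.3, -0.4]
width: 0.401
finger_force: 0.0
```

Run:
```python
from h import *
ob();snap('wrist','e1')
```

```text
t 38.63 tcp [0.5132 0.2272 0.2692] rot [-180.     0.   173.5] w 0.401 ff 0.0 ft [ 0.2  0.3 -0.4]
```

Call:
send_rows([
  [[0,0,-0.5],[1.05,-3.53,0],0.4],
  [[0,0,-0.5],[1.05,-3.53,0],0.4],
  [[0,0,-0.5],[1.05,-3.53,0],0.4],
  [[0,0,-0.5],[1.05,-3.53,0],0.4],
  [[0,0,-0.5],[1.05,-3.53,0],0.4],
  [[0,0,-0.5],[1.05,-3.53,0],0.4],
  [[0,0,-0.5],[1.05,-3.53,0],0.4],
  [[0,0,-0.5],[1.05,-3.53,0],0.4],
  [[0,0,-0.5],[1.05,-3.53,0],0.4],
  [[0,0,-0.5],[1.05,-3.53,0],0.4],
  [[0,0,0],[1.05,-3.53,0],0.4],
  [[0,0,0],[0,0,0],0.4],
  [[0,0,0],[0,0,0],0.4],
  [[0,0,0],[0,0,0],0.4],
])

```text
clock: 39.85
tool_pos: [0.6282, -0.1605, 0.2683]
tool_rot: [180.0, -0.1, 168.5]
ft_force: [0.4, 0.6, -1.3]
width: 0.403
finger_force: 0.0
```

Run:
```python
from h import *
ob();c,im=snap('wrist','k1')
print("knob pred",proj(c,[.6888,-.162,.114]),"pivot",proj(c,[.5614,-.1359,.084]))
e=load('e1')[1]
cv2.imwrite("pics/ek.png",np.hstack([cv2.resize(e,(280,210)),im[:210]])[:,:,::-1])
```

```text
t 39.85 tcp [ 0.6282 -0.1605  0.2683] rot [ 1.800e+02 -1.000e-01  1.685e+02] w 0.403 ff 0.0 ft [ 0.4  0.6 -1.3]
knob pred [268.18412582 244.00357222] pivot [268.63177794 102.72993252]
```

View pics/ek.png

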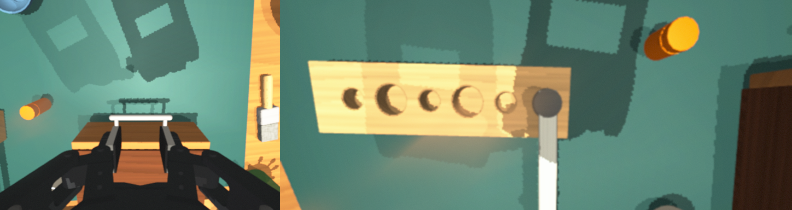

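The left shows the drawer front tight against the cabinet. The right shows the rack empty and the pivot at (268,102), as predicted. Next I'll locate the knob by mask.

Run:
```python
from h import *
c,im=load('k1')
g=im[190:300,235:300];m=cv2.inRange(g.max(2),0,75)
for q in cv2.findContours(m,cv2.RETR_EXTERNAL,cv2.CHAIN_APPROX_NONE)[0]:
    if cv2.contourArea(q)>60:
        print(cv2.boundingRect(q),cv2.minEnclosingCircle(q))
b=cv2.inRange(im[110:220,240:300].min(2),150,255)  # bar edges rows
for r in(45,80,100):
    x=np.where(b[r])[0]; print(r+110,(x.min()+x.max())/2+240 if len(x) else None, len(x))
cv2.imwrite("pics/kc.png",cv2.resize(im[90:330,180:360],None,fx=2.4,fy=2.4)[:,:,::-1])
```

```text
(0, 69, 23, 11) ((11.0, 75.0), 11.70479965209961)
(42, 41, 23, 69) ((61.0, 75.0), 34.13219451904297)
(26, 37, 16, 23) ((32.75190734863281, 47.91984558105469), 11.546524047851562)
155 267.0 17
190 267.0 19
210 266.5 18
```

View pics/kc.png

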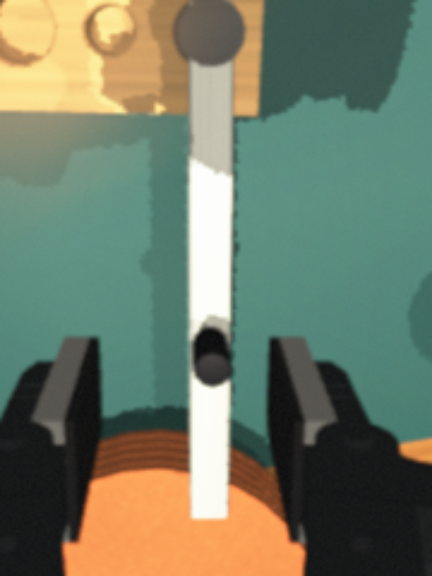

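The knob top at crop (212,368) maps to (268.3,243.3), which matches the prediction. Caging it.

Call:
send_rows([
  [[0,0,0],[3,-0.08,0],0.5],
  [[0,0,0],[3,-0.07,0],0.5],
  [[0,0,0],[0,0,-3.6],0.5],
  [[0,0,0],[0,0,-3.6],0.5],
  [[0,0,0],[0,0,-3.4],0.5],
  [[0,0,0],[0,0,-2.5],0.5],
  [[0,0,0],[0,0,-1.6],0.5],
  [[0,0,0],[0,0,-0.8],0.5],
  [[0,0,0],[0,0,0],0.4],
  [[0,0,0],[0,0,0],0.25],
  [[0,0,0],[0,0,0],0.25],
  [[0,0,0],[0,0,0],0.25],
  [[0,0,0],[0,0,0],0.25],
  [[0,0,0],[0,0,0],0.25],
])

```text
clock: 41.07
tool_pos: [0.6889, -0.1624, 0.1156]
tool_rot: [-180.0, 0.1, 168.5]
ft_force: [-1.1, -0.6, -0.0]
width: 0.247
finger_force: 0.0
```

Run:
```python
from h import *
o=ob();P=np.array([.5614,-.1359]);p=o["tool_pos"][:2];d=p-P
a0=np.arctan2(d[1],d[0]);print(np.linalg.norm(d),np.degrees(a0));N=16
A=a0-np.radians(np.linspace(0,88,N+1));X=P+.13*np.c_[np.cos(A),np.sin(A)]
print(np.round(np.diff(np.vstack([p,X[1:]]),axis=0)*100,2).tolist(),88/N, np.degrees(A[-1]))
```

```text
t 41.07 tcp [ 0.6889 -0.1624  0.1156] rot [-1.800e+02  1.000e-01  1.685e+02] w 0.247 ff 0.0 ft [-1.1 -0.6 -0. ]
0.13021406621215154 -11.761854494334663
[[-0.33, -1.2], [-0.43, -1.17], [-0.54, -1.13], [-0.64, -1.07], [-0.74, -1.0], [-0.83, -0.93], [-0.92, -0.84], [-1.0, -0.75], [-1.06, -0.65], [-1.12, -0.55], [-1.17, -0.44], [-1.2, -0.32], [-1.23, -0.21], [-1.24, -0.09], [-1.25, 0.03], [-1.24, 0.15]] 5.5 -99.76185449433467
```

Call:
send_rows([
  [[0,0,-5.5],[-0.33,-1.2,0],0.25],
  [[0,0,-5.5],[-0.43,-1.17,0],0.25],
  [[0,0,-5.5],[-0.54,-1.13,0],0.25],
  [[0,0,-5.5],[-0.64,-1.07,0],0.25],
  [[0,0,-5.5],[-0.74,-1.0,0],0.25],
  [[0,0,-5.5],[-0.83,-0.93,0],0.25],
  [[0,0,-5.5],[-0.92,-0.84,0],0.25],
  [[0,0,-5.5],[-1.0,-0.75,0],0.25],
  [[0,0,-5.5],[-1.06,-0.65,0],0.25],
  [[0,0,-5.5],[-1.12,-0.55,0],0.25],
  [[0,0,-5.5],[-1.17,-0.44,0],0.25],
  [[0,0,-5.5],[-1.2,-0.32,0],0.25],
  [[0,0,-5.5],[-1.23,-0.21,0],0.25],
  [[0,0,-5.5],[-1.24,-0.09,0],0.25],
  [[0,0,-5.5],[-1.25,0.03,0],0.25],
  [[0,0,-5.5],[-1.24,0.15,0],0.25],
  [[0,0,0],[0,0,0],0.25],
  [[0,0,0],[0,0,0],0.25],
])

```text
clock: 42.57
tool_pos: [0.5395, -0.2643, 0.1153]
tool_rot: [180.0, 0.0, 80.7]
ft_force: [-0.2, -0.1, 0.2]
width: 0.251
finger_force: 0.0
```

Call:
send_rows([
  [[0,0,-1.2],[-0.3,0.06,0],0.25],
  [[0,0,-1.2],[-0.3,0.06,0],0.25],
  [[0,0,0],[0,0,0],0.25],
  [[0,0,0],[0,0,0],0.25],
])

```text
clock: 42.9
tool_pos: [0.5334, -0.2628, 0.1148]
tool_rot: [-180.0, 0.0, 78.2]
ft_force: [0.4, -0.5, 0.3]
width: 0.248
finger_force: 0.0
```

Call:
send_rows([
  [[0,0,-1],[-0.25,0.06,0],0.25],
  [[0,0,0],[0,0,0],0.25],
  [[0,0,0],[0,0,0],0.25],
])

```text
clock: 43.15
tool_pos: [0.5309, -0.2623, 0.1148]
tool_rot: [180.0, 0.0, 77.1]
ft_force: [1.3, -0.4, -0.5]
width: 0.25
finger_force: 0.6
```

Call:
send_rows([
  [[0,0,-0.6],[-0.13,0.03,0],0.25],
  [[0,0,0],[0,0,0],0.25],
  [[0,0,0],[0,0,0],0.25],
])

```text
clock: 43.4
tool_pos: [0.5302, -0.2621, 0.1151]
tool_rot: [179.9, 0.0, 76.5]
ft_force: [6.1, 0.6, -1.7]
width: 0.251
finger_force: 2.7
```

Call:
send_rows([
  [[0,0,-0.4],[-0.1,0.02,0],0.25],
  [[0,0,0],[0,0,0],0.25],
  [[0,0,0],[0,0,0],0.25],
])

```text
clock: 43.65
tool_pos: [0.5295, -0.2619, 0.1153]
tool_rot: [179.8, 0.0, 76.1]
ft_force: [6.5, 0.4, -0.5]
width: 0.252
finger_force: 3.0
```

Call:
send_rows([
  [[0,0,0],[0.25,-0.05,0],0.25],
  [[0,0,0],[0,0,3],0.3],
  [[0,0,0],[0,0,3.8],0.4],
  [[0,0,0],[0,0,3.8],0.4],
  [[0,0,0],[0,2,3.8],0.4],
  [[0,0,0],[0,3,2],0.4],
  [[0,0,0],[0,0,0],0.4],
  [[0,0,0],[0,0,0],0.4],
  [[0,0,0],[0,0,0],0.4],
])

```text
clock: 44.4
tool_pos: [0.5305, -0.2129, 0.2769]
tool_rot: [-179.9, 0.0, 76.1]
ft_force: [0.1, 0.4, -0.6]
width: 0.399
finger_force: 0.0
```

Run:
```python
from h import *
ob();c,im=snap('wrist','z1');t,it=snap('top','z2')
cv2.imwrite("pics/zz.png",np.hstack([cv2.resize(im[:330,150:400],(400,528)),cv2.resize(it[90:310,100:410],(400,284))[:, :] if 0 else cv2.copyMakeBorder(cv2.resize(it[90:310,100:410],(400,284)),0,244,0,0,cv2.BORDER_CONSTANT)])[:,:,::-1])
```

```text
t 44.4 tcp [ 0.5305 -0.2129  0.2769] rot [-179.9    0.    76.1] w 0.399 ff 0.0 ft [ 0.1  0.4 -0.6]
```

View pics/zz.png

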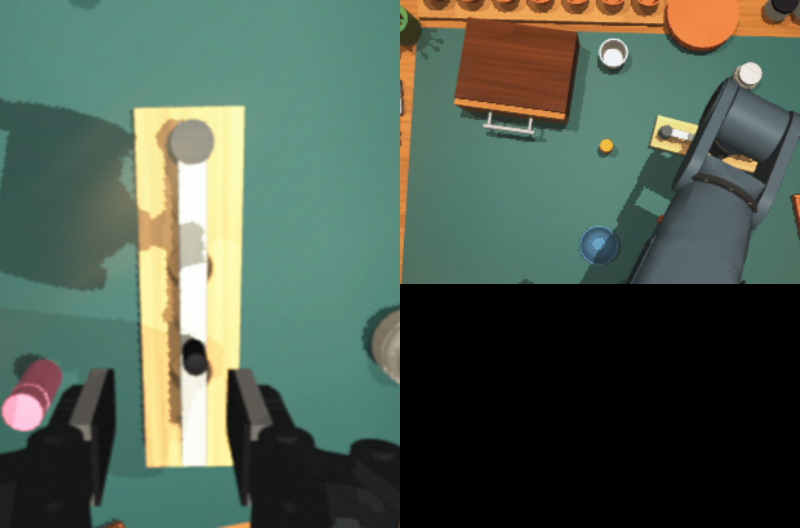

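The bar lies along the empty rack from (191,142) to (194,465), parallel to its centreline once parallax is allowed for. The drawer front is flush, and the jar and cup are where they were. Handing in.

```bash
python3 -c "
from station import *
print(sign_off())"
```

```text
the job is handed in; nothing more can be done
None
```

The job is handed in: all three vials present (two slim, one stout) are fully seated in matching tray holes, the drawer is shut to its stop, the clamp bar is shut over the empty rack, and the jar and cup were not touched.

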